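# Load pulse sensors into the covered test pot

## Robot

A 6-joint arm with a two-finger parallel gripper is mounted at the origin on the work surface. World frame = base frame: x ahead of the robot, y to its left, z up, the work surface at z = 0. Lengths are in m, angles in degrees, forces in N, time in s.
With the tool pointing down it reaches from about 0.4 to 0.925 m from the base axis. Payload 12.5 kg.
Tool frame: the origin (TCP) lies midway between the tips of the shut fingers; the grasp point (between the pads) lies 19 mm behind it; z points along the fingers, x is the direction in which the jaws open and shut, and the axes are right-handed (so a half turn about z gives the same grasp; the last joint's range is limited). The gripper opens to 95 mm and grips with 3 to 60 N. Pads are 20 mm wide; open, the fingers measure 119 mm over their backs; the gripper's body (75 mm by 180 mm) begins 59 mm behind the grasp point.
Start: joints at [65.283, 28.126, 89.318, -0, 62.55, -6.05], TCP at [0.2, 0.592, 0.215] pointing down, gripper open.
Joint ranges: [-177.58, 177.58], [-47.91, 125.51], [2.72, 160], [-65.01, 245.01], [3.68, 167.84], [-153.87, 153.87]. Speed limits (degrees/s): [127.2, 127.2, 159.86, 180, 180, 180].

## Interface

Orientations are given as a 3x3 rotation matrix whose columns are the frame's x, y, z axes.
In Python, from bench import arm, grab_frame, ticket, look_for, outline_of gives the robot as it stands. The module is installed in compiled form; this text tells all that it offers.
- The arm moves only by the tool servo_tool, never from a script. Its argument "deltas" is text: rows parted by semicolons, each of 7 numbers parted by spaces: the closure, from 0 (fully open) to 1 (shut), then the shift along the world's x, y, z as a fraction of full scale, then the turn, a rotation vector about the world's x, y, z as a fraction of full scale. A call has 1 to 8 rows; each row is the pose to reach, as a shift and turn from the pose measured when the call began, turning the shorter way round; what a row does not reach only later rows make up. Full scale, the value 1, is 20 cm for a shift and pi rad for a turn. A row lasts 1/12 s, in which the tool goes at most 41.7 mm and 7.16 degrees, less where a joint would pass 70% of its speed; a pose out of reach is approached as far as the arm can. A call with a number of a shift or a turn outside -1 to 1 is refused whole. A call with a gripper value outside its range is refused whole. The fingers move at their own pace and stop on an object; "force" is the grip in N (left out, the last holds). Time passes only in rows, so rows that repeat a pose let the fingers close. It gives the time, the measured TCP pose, the force and the opening at its end, in the units of the state.
- arm.read_state(): the state, without advancing time (a new reading comes with each control period).
- grab_frame(name): name is "side" or "top" or "wrist"; returns a dict with "image" (420x560x3 uint8, red, green, blue), "fx", "fy", "cx", "cy" (pixels), "R" (3x3) and "t" (3): a world point X has camera coordinates R X + t; the wrist camera has in their place "T_tool_cam" (4x4, takes a point from camera to tool coordinates, whose origin is the TCP and whose axes are the tool frame's). Camera axes: x right, y down, z forward; pixel columns grow to the right and rows downward; lengths in m; the calibration is good to about 2 mm. A picture is of the moment at which its call begins: read the wrist's pose just before it. There is no depth.
- ticket.finish_job(): hands the job in, once; it reports no verdict.
Trained networks look in the newest picture that a camera, given by its name, has taken for a name from the list of things; names that differ only in an ending like _2 or _b are one class to them, and where a whole thing is asked for, a point or a joint stands for the part that bears it (a point fixed in the world has none). Each returns a list of dicts, best first, with "conf" (0 to 1); they miss things now and then, are a little off and sometimes report something else, mostly with a low value. They report only what shows in the picture. A call takes as long as a camera call. They do not tell look-alikes from the thing itself.
- look_for(camera, query): "rect" ([left, top, width, height] in pixels, round what is visible of it).
- outline_of(camera, query): "mask" (420x560 bool, what is visible of it) and "rect" ([left, top, width, height] in pixels, round what is visible of it).
The state is a dict: "time": time; "joints": joint angles; "qvel": joint speeds; "joint_torque": joint torques, N m; "tool_pos": TCP position; "tcp_rot": TCP orientation; "wrist_force": force on the tool from outside, world axes, zero at the start; "moment": the same for the moment, N m; "opening": finger opening in m.
Only numpy, scipy, OpenCV 4.12 (cv2) and the standard library are available. Lean on these libraries where they do the work, as an engineer would, in place of code of your own. Each camera call takes 0.05 s, during which the arm holds its last target.

## Task

Pull the slide carriage by its red post all the way out towards the robot until it meets its stop, then lift the lid off the blue test pot by its knob and set it down, knob up, on the black rubber mat. Put every aluminium pulse sensor that is on the counter into the pot (standing or lying), then put the lid back on so that it sits flat in the rim. Last, push the carriage all the way back to its stop under the green reader head and let go, leaving the switch panel, fuse holder, bearing and blue speed probe where they are.

Things in the scene. Friction and masses are not known exactly. Their poses are not given: they have to be found in the camera images.
- bench: fixed dark steel slide base 400 x 170 mm on the counter carrying the carriage; origin on the counter under the pot's axis when the carriage is fully home; its x axis is the slide direction, away from the robot (yaw within about 9 degrees of world x)
- reader_head (a point): middle of the near lower edge of the fixed green reader head on its column at the far end of the slide: 145 mm above the counter, 45 mm beyond the bench origin along bench x. The head is 56 mm wide, 45 mm tall and runs from here 125 mm away from the robot, so it overhangs the far part of the lid while the carriage is home; the lid cannot be lifted there
- carriage (a joint): slide position of the carriage in m: 0 = fully home against the stop under the reader head (as at the start), grows as it is pulled along -x of the bench towards the robot, 0.120 = fully out against the near stop. Rigid stops; friction about 2 N, stays where left. The blue pot is fixed on the carriage
- slide_handle (a point): grip point on the carriage's upright red post: 22 mm diameter, 95 mm tall, top 25 mm above this point; the point is 100 mm above the counter on the post's axis, 140 mm to the -y side of the pot's axis. It moves with the carriage and its axes are the bench's
- pot_floor (a point): centre of the inner floor of the round blue test pot on the carriage, 35 mm above the counter; z up, axes as the bench's; inner diameter 172 mm, wall 6 mm, depth 85 mm from floor to rim, open top once the lid is off
- lid: loose round steel lid, about 350 g: a plug 160 mm across, 10 mm thick, that enters the pot's mouth (6 mm play all round), above it a disc 196 mm across, 8 mm thick, that rests on the rim, and on it a round black knob 30 mm across, 45 mm tall. Origin at the centre of the plug's underside, z up; knob 18 to 63 mm above it. Seated, the origin is 75 mm above the pot floor
- mat: fixed black rubber mat, 240 x 240 x 4 mm, on the robot's right, where the lid is put down; origin at the centre of its underside on the counter
- sensor_1: dull aluminium pulse sensor, 62 mm long: a 40 x 40 x 8 mm square flange with a round body of 30 mm diameter and 54 mm length standing on it; stands upright on its flange at the start; origin at the centre of the flange's underside, z runs up along the round body, x and y are square to the flange's sides; about 140 g; may be absent (then None)
- sensor_2: dull aluminium pulse sensor, 62 mm long: a 40 x 40 x 8 mm square flange with a round body of 30 mm diameter and 54 mm length standing on it; stands upright on its flange at the start; origin at the centre of the flange's underside, z runs up along the round body, x and y are square to the flange's sides; about 140 g; may be absent (then None)
- sensor_3: dull aluminium pulse sensor, 62 mm long: a 40 x 40 x 8 mm square flange with a round body of 30 mm diameter and 54 mm length standing on it; stands upright on its flange at the start; origin at the centre of the flange's underside, z runs up along the round body, x and y are square to the flange's sides; about 140 g; may be absent (then None)
- sensor_4: dull aluminium pulse sensor, 62 mm long: a 40 x 40 x 8 mm square flange with a round body of 30 mm diameter and 54 mm length standing on it; stands upright on its flange at the start; origin at the centre of the flange's underside, z runs up along the round body, x and y are square to the flange's sides; about 140 g; may be absent (then None)
- switch_panel: bystander: green plastic rocker switch panel, 80 x 140 x 41 mm, origin under its centre
- fuse_holder: bystander: cream ceramic fuse holder, 50 x 100 x 42 mm, origin under its centre
- bearing: bystander: squat steel roller bearing, 84 mm diameter, 34 mm tall, origin under its centre
- speed_probe: bystander: blue anodised speed probe lying flat, about 115 mm long, 30 mm thick, origin under its middle
Things that resemble listed ones, but are neither listed nor needed, are in the scene too. What is shaped like the sensor_2 but orange is not meant. There is more than one size of the lid; the one meant has the size given above.

How it is judged:
By the outcome, as a careful person would: the job done as asked, in the order asked, and still so for the second after the job is handed in, with the robot touching nothing.
Of sensor_1, sensor_2, sensor_3, sensor_4 only 2 to 4 are there at a start; the rules pass over those that are not, and their reading is None.
At some moment in a run one of sensor_1, sensor_2, sensor_3, sensor_4 may be knocked a few centimetres aside while the robot is not near it.
Once in a run the grip may slacken for a moment while it holds something.
It also fails if it takes over 210 s, if anything falls off the work surface, if the arm or the gripper's body presses on something with over 40 N, if the wrist force passes 120 N, or if a joint passes its speed limit or range.

## Working session

There is one attempt and no reset: what is moved stays moved. The work goes in short steps, Python scripts to look and compute and a tool call to move; the robot and the scene stay as the last step left them, time stands still between calls to the robot, and variables do not carry over. Pictures are saved under pics/ and viewed, and the job is handed in when it is done.

Besides the shell and the picture viewer there is one more tool, called after "Call:" by a JSON object that holds its "api" and its "payload", one argument or row to a line. servo_tool: Moves the arm, as the interface text tells. Shift numbers are shares of 20 cm and turn numbers shares of pi rad, none past 1 either way. Its arguments: {"type":"object","properties":{"deltas":{"type":"string"},"force":{"type":"number"}},"required":["deltas"]}

```bash
mkdir -p pics; ls; cat > h.py <<'E'
import numpy as np, cv2
from bench import arm, grab_frame, ticket, look_for, outline_of
def save(img,name,crop=None,scale=1):
    if crop: 
        l,t,w,h=crop; img=img[t:t+h,l:l+w]
    if scale!=1: img=cv2.resize(img,None,fx=scale,fy=scale,interpolation=cv2.INTER_CUBIC)
    cv2.imwrite('pics/'+name,img[:,:,::-1])
def cam(name):
    s=arm.read_state(); f=grab_frame(name)
    if 'R' not in f or name=='wrist':
        Rt=np.array(s['tcp_rot']);p=np.array(s['tool_pos']);T=np.array(f['T_tool_cam'])
        Rwc=Rt@T[:3,:3]; c=Rt@T[:3,3]+p
        f['R']=Rwc.T; f['t']=-Rwc.T@c
    f['R']=np.array(f['R']);f['t']=np.array(f['t'])
    return f
def proj(f,X):
    X=np.atleast_2d(X); c=X@f['R'].T+f['t']
    return np.c_[f['fx']*c[:,0]/c[:,2]+f['cx'], f['fy']*c[:,1]/c[:,2]+f['cy']]
def ray(f,u,v,z):
    d=np.array([(u-f['cx'])/f['fx'],(v-f['cy'])/f['fy'],1.]); d=f['R'].T@d; c=-f['R'].T@f['t']
    return c+d*(z-c[2])/d[2]
def st():
    s=arm.read_state(); print(s['time'],np.round(s['joints'],1),np.round(s['tool_pos'],4),np.round(s['tcp_rot'],3).tolist(),np.round(s['wrist_force'],1),s['opening'])
    return s
E
python3 - <<'E'
from h import *
st()
for n in ['side','top','wrist']:
    f=cam(n); save(f['image'],n+'0.png'); print(n,f['fx'],f['cx'],f['cy'],np.round(f['R'],3).tolist(),np.round(-f['R'].T@f['t'],3))
    for q in ['bench','carriage','slide_handle','pot_floor','lid','mat','sensor_1','switch_panel','fuse_holder','bearing','speed_probe']:
        try: print(n,q,[(np.round(d['rect']).tolist(),round(d['conf'],2)) for d in look_for(n,q)])
        except Exception as e: print(q,e)
st()
E
```

```text
pics
0.0 [65.3 28.2 89.4 -0.  62.6 -6.1] [0.1999 0.5919 0.214 ] [[0.32, 0.947, -0.0], [0.947, -0.32, -0.001], [-0.001, -0.0, -1.0]] [ 0.2 -0.   0.3] 0.09535157252540281
side 492.5911731454879 282.8316061023475 204.84461285651093 [[-0.966, -0.259, 0.004], [-0.146, 0.535, -0.832], [0.213, -0.804, -0.555]] [0.174 1.24  0.962]
side bench [([192.0, 169.0, 132.0, 86.0], 0.8)]
side carriage []
side slide_handle [([214.0, 173.0, 69.0, 72.0], 0.97)]
side pot_floor [([214.0, 174.0, 69.0, 71.0], 0.8)]
side lid [([221.0, 181.0, 58.0, 33.0], 0.58), ([317.0, 269.0, 29.0, 36.0], 0.55), ([238.0, 171.0, 16.0, 9.0], 0.27)]
side mat [([284.0, 161.0, 75.0, 39.0], 0.95)]
side sensor_1 [([266.0, 253.0, 16.0, 25.0], 0.86), ([252.0, 299.0, 26.0, 26.0], 0.59), ([238.0, 265.0, 18.0, 26.0], 0.51)]
side switch_panel [([165.0, 243.0, 43.0, 42.0], 0.84)]
side fuse_holder [([167.0, 289.0, 22.0, 34.0], 0.62)]
side bearing [([235.0, 170.0, 21.0, 14.0], 0.48), ([194.0, 167.0, 125.0, 88.0], 0.21)]
side speed_probe [([257.0, 158.0, 29.0, 12.0], 0.78)]
top 418.70495755621874 278.63944894066674 207.92221372311008 [[-0.06
[... 730 characters left out ...]
, 33.0, 25.0], 0.86), ([182.0, 201.0, 13.0, 14.0], 0.59), ([146.0, 230.0, 15.0, 14.0], 0.2)]
top bearing []
top speed_probe [([387.0, 144.0, 26.0, 32.0], 0.53), ([346.0, 182.0, 86.0, 85.0], 0.31)]
wrist 310.04179040949555 280.74961797749484 212.92798875510033 [[0.32, 0.947, 0.0], [0.92, -0.311, 0.239], [0.227, -0.076, -0.971]] [0.136 0.613 0.385]
wrist bench []
wrist carriage []
wrist slide_handle []
wrist pot_floor []
wrist lid []
wrist mat []
wrist sensor_1 []
wrist switch_panel []
wrist fuse_holder []
wrist bearing []
wrist speed_probe []
1.8 [65.3 28.1 89.3 -0.  62.5 -6. ] [0.2    0.5921 0.2146] [[0.32, 0.947, 0.0], [0.947, -0.32, 0.0], [0.0, 0.0, -1.0]] [0.2 0.5 0.1] 0.09477354317544599
```

View pics/side0.png

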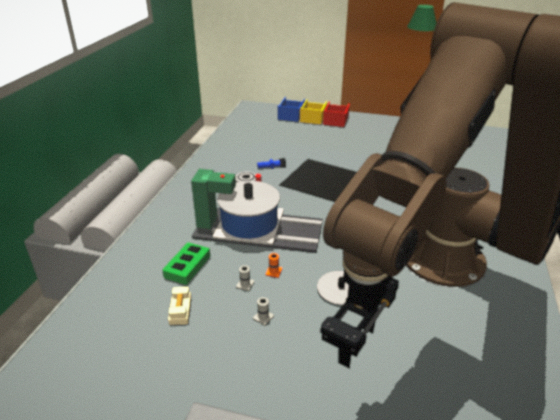

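View pics/top0.png

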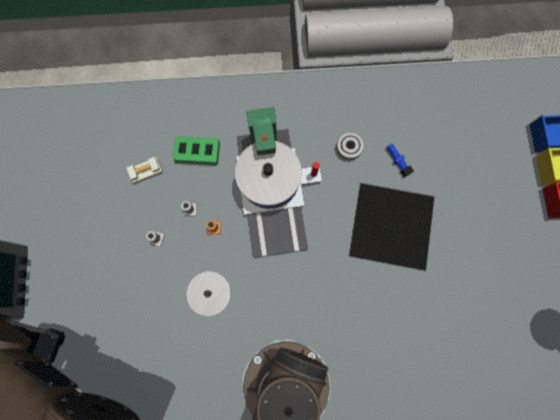

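```bash
python3 - <<'E'
import cv2
a=cv2.imread('pics/top0.png'); cv2.imwrite('pics/top0c.png',cv2.resize(a[90:340,110:450],None,fx=2.35,fy=2.35,interpolation=cv2.INTER_CUBIC))
a=cv2.imread('pics/side0.png'); cv2.imwrite('pics/side0c.png',cv2.resize(a[140:360,130:400],None,fx=2.7,fy=2.7,interpolation=cv2.INTER_CUBIC))
E
```

```text
(no output)
```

View pics/top0c.png

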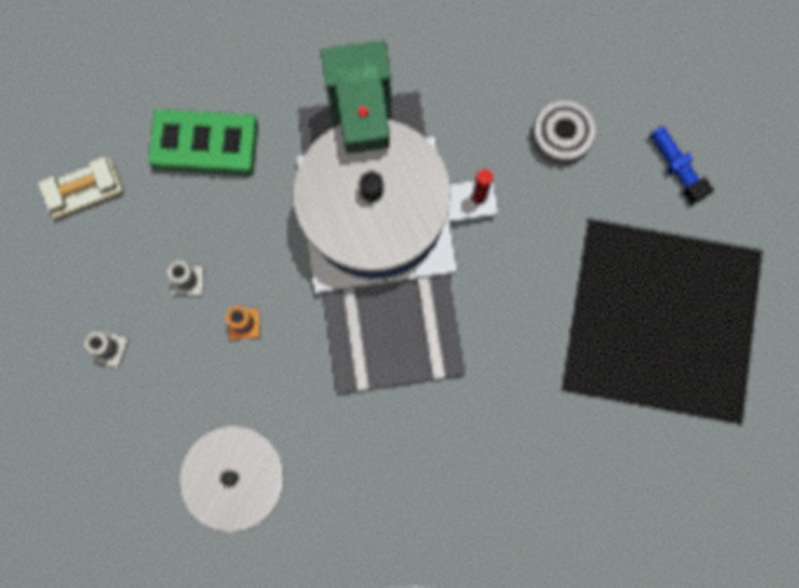

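View pics/side0c.png

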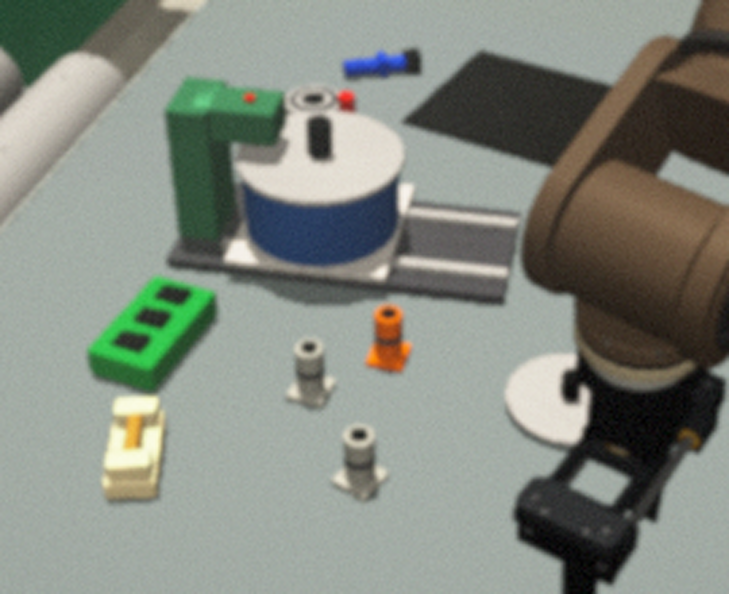

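The top picture shows two aluminium sensors at (188,207) and (154,238), with the orange look-alike at (213,227). The right-sized lid is on the pot with its knob at (268,168). The small look-alike lid is at (208,293), and the post top is at (316,165). The mat is centred near (392,227). The arm may be hiding part of the counter, so I'll check for more sensors once it has moved.

```bash
python3 - <<'E'
from h import *
T=cam('top');S=cam('side')
def o(c): return (110+c[0]/2.35-.3,90+c[1]/2.35-.3)
k=ray(T,*o((371,180)),.173);p=ray(T,*o((484,177)),.125)
print('knob',k,'post',p,np.linalg.norm((k-p)[:2]), np.degrees(np.arctan2((p-k)[0],-(p-k)[1])))
for c in [(336,394),(464,377),(420,92),(300,106)]: print(ray(T,*o(c),.01))
m=outline_of('top','mat')[0]['mask']; c,r=cv2.minAreaRect(np.argwhere(m)[:,::-1].astype(np.float32))[:2]; print('mat',ray(T,*c,.004),c,r)
img=T['image'].astype(int)
red=(img[...,0]-img[...,1]>70)&(img[...,0]-img[...,2]>70); print(np.argwhere(red)[:,::-1].tolist()[:0])
n,l,s,ce=cv2.connectedComponentsWithStats(red.astype(np.uint8)); print(s,ce)
for u,v in [(188,207),(154,238),(213,227)]: print('s',ray(T,u,v,.062))
for u,v in [(208,293)]: print('small lid',ray(T,u,v,.02))
k2=ray(S,130+319/2.7,140+122/2.7,.173); print('knob side',k2)
for q in ['lid']:
  for d in outline_of('top',q): print(d['rect'],d['conf'],d['mask'].sum())
E
```

```text
knob [0.61043627 0.01362977 0.173     ] post [ 0.62059539 -0.12671134  0.125     ] 0.14070833031857943 4.140351922539783
[0.37419449 0.07750452 0.01      ]
[ 0.38559793 -0.09096442  0.01      ]
[ 0.78584495 -0.06091824  0.01      ]
[0.77589119 0.1068727  0.01      ]
mat [ 0.44562565 -0.36400082  0.004     ] (392.4647521972656, 225.61492919921875) (80.91598510742188, 75.39234924316406)
[]
[[     0      0    560    420 235098]
 [   263    136      3      4     10]
 [   313    162      7      7     40]
 [   556    182      4     18     52]] [[279.43291308 209.51523195]
 [264.         137.2       ]
 [315.8        165.075     ]
 [557.86538462 188.71153846]]
s [0.53319282 0.26162538 0.062     ]
s [0.44539992 0.36429426 0.062     ]
s [0.46722834 0.1882742  0.062     ]
small lid [0.27566306 0.21577203 0.02      ]
knob side [0.6075763  0.01961974 0.173     ]
[231.4, 142.0, 70.5, 62.0] 0.87 3147
[188.6, 268.8, 42.0, 48.7] 0.72 1629
```

Call:
{"api": "servo_tool", "payload": {
  "deltas": "0 0.5 -0.9 0.5 0 0 -0.19;0 0.5 -0.9 0.5 0 0 -0.19;0 0.5 -0.9 0.5 0 0 -0.19;0 0.5 -0.9 0.5 0 0 -0.19;0 0.5 -0.9 0.5 0 0 -0.19;0 0.5 -0.9 0.5 0 0 -0.19;0 0.5 -0.9 0.5 0 0 -0.19;0 0.5 -0.9 0.5 0 0 -0.19",
  "force": 20
}}

```text
time: 2.67
tool_pos: [0.3005, 0.4117, 0.3153]
tcp_rot: [[0.798, 0.602, 0.001], [0.602, -0.798, 0.001], [0.002, -0.0, -1.0]]
wrist_force: [0.3, -0.4, -0.9]
opening: 0.095
```

Call:
{"api": "servo_tool", "payload": {
  "deltas": "0 0.8 -0.9 0.05 0 0 -0.182;0 0.8 -0.9 0.05 0 0 -0.182;0 0.8 -0.9 0.05 0 0 -0.182;0 0.8 -0.9 0.05 0 0 -0.182;0 0.8 -0.9 0.05 0 0 -0.182;0 0.8 -0.9 0.05 0 0 -0.182;0 0.8 -0.9 0.05 0 0 -0.182;0 0.8 -0.9 0.05 0 0 -0.182"
}}

```text
time: 3.33
tool_pos: [0.4611, 0.2316, 0.3241]
tcp_rot: [[0.997, 0.073, -0.0], [0.073, -0.997, 0.0], [-0.0, -0.0, -1.0]]
wrist_force: [-0.7, 0.2, -0.0]
opening: 0.0951
```

```bash
python3 - <<'E'
from h import *
st()
for n in ['top','side','wrist']:
    f=cam(n); save(f['image'],n+'1.png')
    print(n,[(np.round(d['rect']).tolist(),round(d['conf'],2)) for d in look_for(n,'sensor_1')])
a=cv2.imread('pics/top1.png');b=cv2.imread('pics/side1.png');cv2.imwrite('pics/c1.png',np.hstack([cv2.resize(a,(400,300)),cv2.resize(b,(400,300))]))
E
```

```text
3.3333 [19.3 13.4 95.2  0.  71.5 15.1] [0.4611 0.2316 0.3241] [[0.997, 0.073, -0.0], [0.073, -0.997, 0.0], [-0.0, -0.0, -1.0]] [-0.7  0.2 -0. ] 0.09511875605766923
top [([207.0, 219.0, 15.0, 16.0], 0.59), ([189.0, 201.0, 7.0, 14.0], 0.49), ([171.0, 135.0, 48.0, 27.0], 0.47), ([240.0, 158.0, 84.0, 56.0], 0.39)]
side [([254.0, 296.0, 18.0, 28.0], 0.85), ([238.0, 265.0, 16.0, 24.0], 0.83), ([267.0, 253.0, 17.0, 26.0], 0.71)]
wrist [([276.0, 193.0, 27.0, 30.0], 0.78), ([268.0, 65.0, 35.0, 37.0], 0.68)]
```

View pics/top1.png

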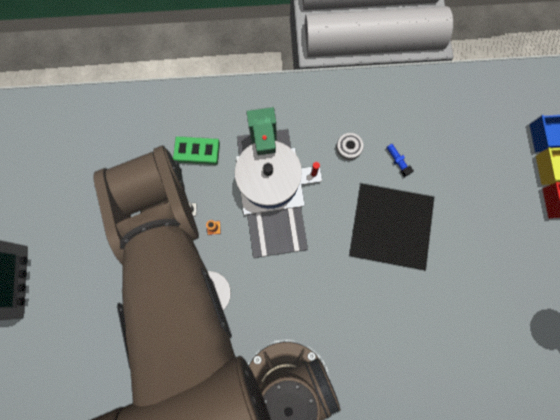

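View pics/side1.png

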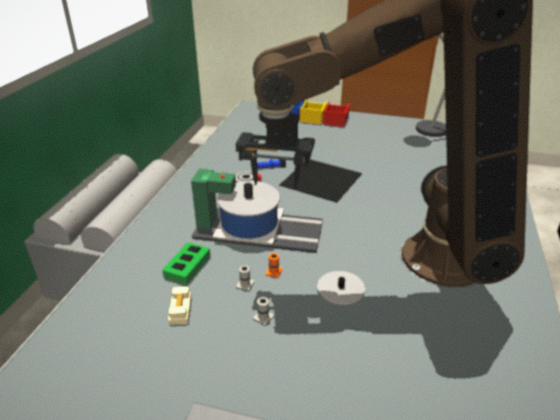

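View pics/wrist1.png

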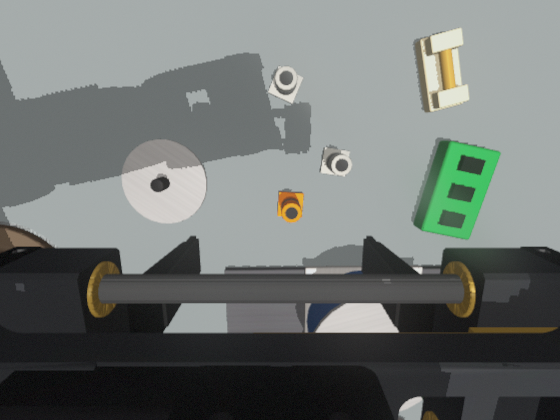

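Call:
{"api": "servo_tool", "payload": {
  "deltas": "0 0.4 -0.9 -0.1 0 0 0;0 0.4 -0.9 -0.1 0 0 0;0 0.4 -0.9 -0.1 0 0 0;0 0.4 -0.9 -0.1 0 0 0;0 0.4 -0.9 -0.1 0 0 0;0 0.4 -0.9 -0.1 0 0 0;0 0.4 -0.9 -0.1 0 0 0"
}}

```text
time: 4.22
tool_pos: [0.5399, 0.0523, 0.3048]
tcp_rot: [[0.997, 0.075, 0.001], [0.075, -0.997, 0.001], [0.001, -0.001, -1.0]]
wrist_force: [-0.9, 0.5, -0.1]
opening: 0.095
```

Call:
{"api": "servo_tool", "payload": {
  "deltas": "0 0.395 -0.893 -0.2 0 0 0;0 0.395 -0.893 -0.2 0 0 0;0 0.395 -0.893 -0.2 0 0 0;0 0.395 -0.893 -0.2 0 0 0;0 0.395 -0.893 -0.2 0 0 0;0 0.395 -0.893 -0.2 0 0 0;0 0.395 -0.893 -0.2 0 0 0"
}}

```text
time: 4.8
tool_pos: [0.6191, -0.1259, 0.2641]
tcp_rot: [[0.997, 0.075, -0.0], [0.075, -0.997, 0.001], [-0.0, -0.001, -1.0]]
wrist_force: [0.2, 0.1, 0.6]
opening: 0.095
```

```bash
python3 - <<'E'
from h import *
st()
f=cam('wrist'); save(f['image'],'w2.png'); print([d['rect'] for d in look_for('wrist','slide_handle')])
img=f['image'].astype(int)
red=(img[...,0]-img[...,1]>60)&(img[...,0]-img[...,2]>60)
n,l,s,ce=cv2.connectedComponentsWithStats(red.astype(np.uint8)); print(s,ce)
print(proj(f,[[.62,-.127,.125],[.62,-.127,.03]]))
E
```

```text
4.8 [-17.5  26.3  84.6   0.1  69.2 -21.8] [ 0.6191 -0.1259  0.2641] [[0.997, 0.075, -0.0], [0.075, -0.997, 0.001], [-0.0, -0.001, -1.0]] [0.2 0.1 0.6] 0.09498784381271042
[[209.7, 135.9, 147.9, 81.1]]
[[     0      0    560    420 234603]
 [   392     23     17     20    267]
 [   276    197     20     20    330]] [[279.35447117 209.70544707]
 [399.97752809  32.64044944]
 [285.48181818 206.53939394]]
[[282.76267144 204.9003937 ]
 [282.4213303  189.5283257 ]]
```

View pics/w2.png

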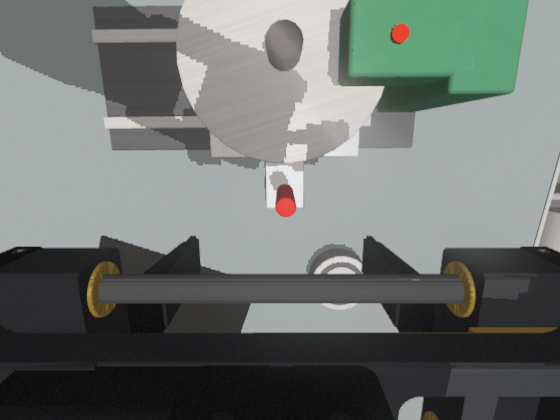

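The post's red cap is at (285,206), within 3 mm of where I predicted it. Now descending to grip it.

Call:
{"api": "servo_tool", "payload": {
  "deltas": "0 0.012 -0.01 -0.9 0 0 0;0 0.012 -0.01 -0.9 0 0 0;0 0.012 -0.01 -0.9 0 0 0;0 0.012 -0.01 -0.9 0 0 0;0 0.012 -0.01 -0.9 0 0 0;0 0.012 -0.01 -0.9 0 0 0;0 0.012 -0.01 -0.9 0 0 0"
}}

```text
time: 5.48
tool_pos: [0.6215, -0.125, 0.0859]
tcp_rot: [[0.997, 0.078, 0.001], [0.078, -0.997, 0.001], [0.001, -0.001, -1.0]]
wrist_force: [-0.6, 0.3, 1.2]
opening: 0.0948
```

Call:
{"api": "servo_tool", "payload": {
  "deltas": "1 0 0 0 0 0 0;1 0 0 0 0 0 0;1 0 0 0 0 0 0;1 0 0 0 0 0 0;1 0 0 0 0 0 0;1 0 0 0 0 0 0",
  "force": 25
}}

```text
time: 5.98
tool_pos: [0.6215, -0.1251, 0.0863]
tcp_rot: [[0.997, 0.078, 0.001], [0.078, -0.997, 0.001], [0.002, -0.001, -1.0]]
wrist_force: [-0.3, -0.3, -0.2]
opening: 0.0602
```

Call:
{"api": "servo_tool", "payload": {
  "deltas": "1 0 0 0 0 0 0;1 0 0 0 0 0 0;1 0 0 0 0 0 0;1 0 0 0 0 0 0;1 0 0 0 0 0 0;1 0 0 0 0 0 0;1 0 0 0 0 0 0;1 0 0 0 0 0 0"
}}

```text
time: 6.65
tool_pos: [0.6217, -0.1252, 0.0863]
tcp_rot: [[0.997, 0.078, 0.002], [0.078, -0.997, 0.001], [0.002, -0.001, -1.0]]
wrist_force: [2.5, -0.7, 0.4]
opening: 0.0215
```

Call:
{"api": "servo_tool", "payload": {
  "deltas": "1 -0.06 -0.0045 0 0 0 0;1 -0.16 -0.012 0 0 0 0;1 -0.26 -0.019 0 0 0 0;1 -0.36 -0.026 0 0 0 0;1 -0.46 -0.034 0 0 0 0;1 -0.53 -0.039 0 0 0 0;1 -0.57 -0.042 0 0 0 0;1 -0.57 -0.042 0 0 0 0"
}}

```text
time: 7.32
tool_pos: [0.5062, -0.1348, 0.0863]
tcp_rot: [[0.997, 0.078, 0.001], [0.078, -0.997, -0.0], [0.001, 0.001, -1.0]]
wrist_force: [-0.5, -9.5, -4.6]
opening: 0.0216
```

Call:
{"api": "servo_tool", "payload": {
  "deltas": "1 -0.015 -0.004 0 0 0 0;1 -0.03 -0.005 0 0 0 0;1 -0.03 -0.005 0 0 0 0;1 -0.03 -0.005 0 0 0 0"
}}

```text
time: 7.65
tool_pos: [0.5043, -0.1356, 0.0864]
tcp_rot: [[0.997, 0.078, 0.009], [0.078, -0.997, -0.002], [0.009, 0.002, -1.0]]
wrist_force: [25.8, 10.2, -15.2]
opening: 0.0214
```

Call:
{"api": "servo_tool", "payload": {
  "deltas": "0.6 -0.01 0 0 0 0 0;0.6 -0.005 0 0 0 0 0;0.4 0 0 0 0 0 0;0 0 0 0 0 0 0;0 0 0 0 0 0 0;0 0 0 0 0 0 0;0 0 0 0 0 0 0;0 0 0 0 0 0 0"
}}

```text
time: 8.32
tool_pos: [0.5042, -0.1357, 0.0864]
tcp_rot: [[0.997, 0.077, 0.009], [0.077, -0.997, -0.002], [0.009, 0.002, -1.0]]
wrist_force: [0.5, 0.2, 1.3]
opening: 0.0696
```

Call:
{"api": "servo_tool", "payload": {
  "deltas": "0 0 0 0.5 0 0 0;0 0 0 0.5 0 0 0;0 0 0 0.7 0 0 0;0 0 0 0.9 0 0 0;0 0 0 0.9 0 0 0;0 0 0 0.9 0 0 0;0 0 0 0.9 0 0 0"
}}

```text
time: 8.9
tool_pos: [0.504, -0.1356, 0.2666]
tcp_rot: [[0.997, 0.077, 0.01], [0.077, -0.997, -0.002], [0.01, 0.003, -1.0]]
wrist_force: [-0.1, 0.4, -0.4]
opening: 0.0951
```

```bash
python3 - <<'E'
from h import *
s=st()
f=cam('wrist'); save(f['image'],'w3.png')
img=f['image'].astype(int)
red=(img[...,0]-img[...,1]>60)&(img[...,0]-img[...,2]>60)
n,l,s,ce=cv2.connectedComponentsWithStats(red.astype(np.uint8)); print(s,ce)
for c in ce[1:]: print('post?',ray(f,*c,.125))
f=cam('side'); save(f['image'],'s3.png')
print(proj(f,[[.491,.005,.173]]))
f=cam('top'); save(f['image'],'t3.png')
E
```

```text
8.9 [-22.4  16.4 100.    0.1  63.  -26.9] [ 0.504  -0.1356  0.2666] [[0.997, 0.077, 0.01], [0.077, -0.997, -0.002], [0.01, 0.003, -1.0]] [-0.1  0.4 -0.4] 0.09513018474843707
[[     0      0    560    420 234758]
 [   552     25      8     18    120]
 [   270    196     20     20    322]] [[279.35849258 209.59509793]
 [555.95833333  34.05833333]
 [279.63975155 205.54968944]]
post? [0.74213647 0.03997809 0.125     ]
post? [ 0.50336107 -0.13863099  0.125     ]
[[286.10415059 188.05110498]]
```

View pics/w3.png

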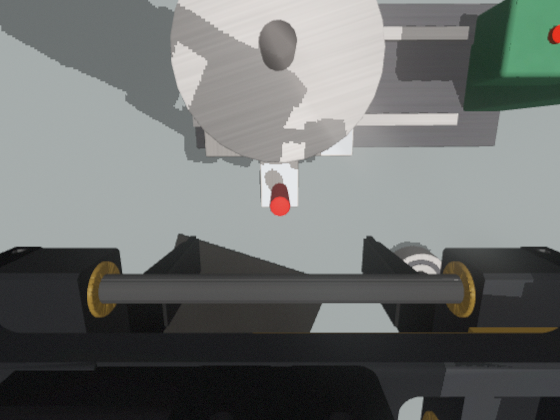

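View pics/t3.png

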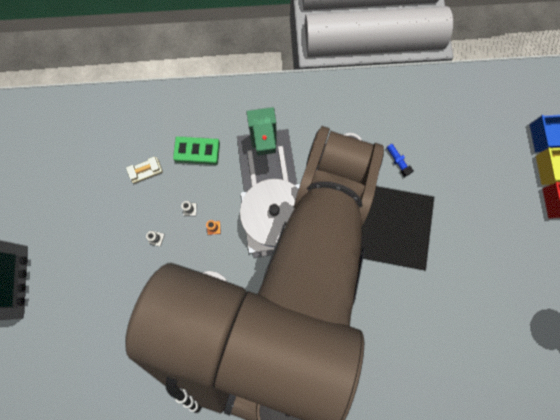

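The carriage met its stop: 26 N against 2 N of friction, and the post has moved about 119 mm. The red post is now at (280,206) in the wrist picture, and the knob is at (274,210) in the top picture. Next I'll measure the knob.

```bash
python3 - <<'E'
from h import *
for n in ['top','wrist']:
    f=cam(n)
    pr=proj(f,[[.491,.004,.173],[.491,.004,.128]]); print(n,pr)
    l,t=int(pr[0,0])-40,max(0,int(pr[0,1])-40)
    save(f['image'],'k_'+n+'.png',(l,t,80,80),5); print(l,t)
    for d in outline_of(n,'lid'):
        m=d['mask']; print(d['rect'],d['conf'])
        if n=='wrist':
            pass
a=cv2.imread('pics/k_top.png');b=cv2.imread('pics/k_wrist.png');cv2.imwrite('pics/k.png',np.hstack([a,b[:400]]) if b.shape==a.shape else a)
E
```

```text
top [[273.63079604 207.64370396]
 [273.81247735 210.92114127]]
233 167
[240.9, 179.1, 56.4, 65.8] 0.66
wrist [[278.74701479  36.87277485]
 [278.76919499  52.32991948]]
238 0
[172.0, 0.0, 214.7, 163.1] 0.84
```

View pics/k.png

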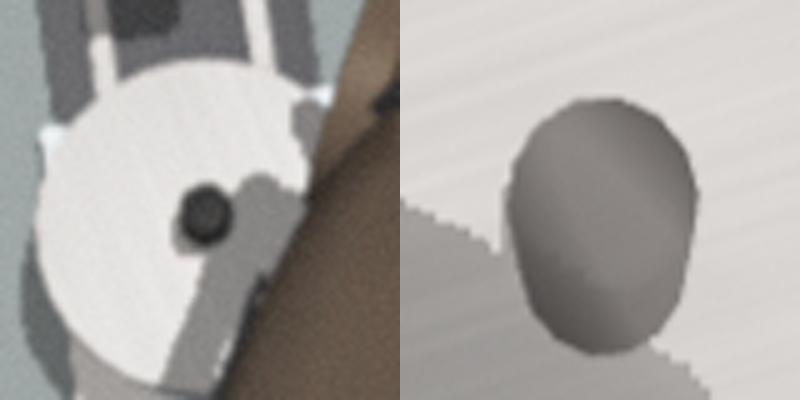

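The knob axis is at about (0.491, 0.003), and the wrist and top views agree to 1–2 mm. The knob shows at (279,38) in the wrist picture.

Call:
{"api": "servo_tool", "payload": {
  "deltas": "0 -0.065 0.693 -0.15 0 0.0032 0;0 -0.065 0.693 -0.15 0 0.0032 0;0 -0.065 0.693 -0.15 0 0.0032 0;0 -0.065 0.693 -0.15 0 0.0032 0;0 -0.065 0.693 -0.15 0 0.0032 0;0 -0.065 0.693 -0.15 0 0.0032 0"
}}

```text
time: 9.75
tool_pos: [0.491, 0.0036, 0.2352]
tcp_rot: [[0.997, 0.08, -0.003], [0.08, -0.997, -0.001], [-0.003, 0.001, -1.0]]
wrist_force: [0.6, 0.3, -0.7]
opening: 0.0955
```

```bash
python3 - <<'E'
from h import *
st()
f=cam('wrist'); save(f['image'],'w4.png')
print(proj(f,[[.491,.003,.173],[.491,.003,.128],[.505,.003,.173],[.476,.003,.173]]))
E
```

```text
9.75 [-7.20e+00  1.60e+01  1.06e+02 -1.00e-01  5.82e+01 -1.18e+01] [0.491  0.0036 0.2352] [[0.997, 0.08, -0.003], [0.08, -0.997, -0.001], [-0.003, 0.001, -1.0]] [ 0.6  0.3 -0.7] 0.09545269473225176
[[282.33030432 225.18379575]
 [282.29247939 211.54305465]
 [300.23695371 226.57966113]
 [263.10977649 223.68551046]]
```

View pics/w4.png

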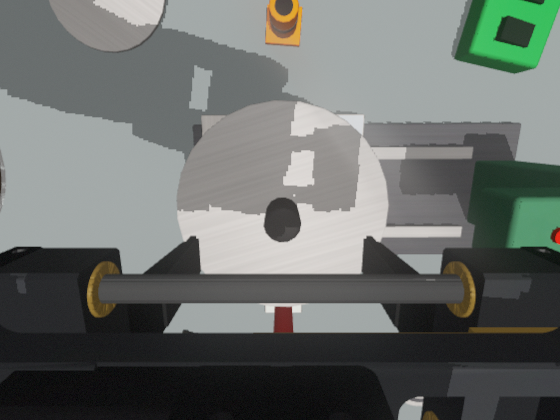

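The knob at (283,220) is centred between the jaws, so I'm descending and gripping.

Call:
{"api": "servo_tool", "payload": {
  "deltas": "0 0 0 -0.2 0 0 0;0 0 0 -0.35 0 0 0;0.3 0 0 -0.5 0 0 0;0.5 0 0 -0.5 0 0 0;0.5 0 0 -0.5 0 0 0;1 0 0 -0.5 0 0 0;1 0 0 -0.5 0 0 0;1 0 0 -0.5 0 0 0",
  "force": 50
}}

```text
time: 10.47
tool_pos: [0.492, 0.0025, 0.1369]
tcp_rot: [[0.997, 0.078, 0.0], [0.078, -0.997, -0.001], [0.0, 0.001, -1.0]]
wrist_force: [0.3, 0.8, 0.3]
opening: 0.0606
```

Call:
{"api": "servo_tool", "payload": {
  "deltas": "1 0 0 0 0 0 0;1 0 0 0 0 0 0;1 0 0 0 0 0 0;1 0 0 0 0 0 0;1 0 0 0 0 0 0;1 0 0 0 0 0 0"
}}

```text
time: 10.97
tool_pos: [0.492, 0.0026, 0.1371]
tcp_rot: [[0.997, 0.078, 0.0], [0.078, -0.997, -0.001], [0.0, 0.001, -1.0]]
wrist_force: [-0.2, 1.5, 3.0]
opening: 0.0295
```

Call:
{"api": "servo_tool", "payload": {
  "deltas": "1 0 0 0.03 0 0 0;1 0 0 0.08 0 0 0;1 0 0 0.15 0 0 0;1 0 0 0.25 0 0 0;1 0 0 0.35 0 0 0;1 0 0 0.45 0 0 0;1 0 0 0.5 0 0 0;1 0 0 0.5 0 0 0",
  "force": 60
}}

```text
time: 11.63
tool_pos: [0.4925, 0.0025, 0.2391]
tcp_rot: [[0.997, 0.078, 0.003], [0.078, -0.997, -0.002], [0.003, 0.002, -1.0]]
wrist_force: [-0.2, 0.2, -4.4]
opening: 0.0293
```

```bash
python3 - <<'E'
from h import *
st()
f=cam('side'); save(f['image'],'s5.png',(150,120,260,200),3)
T=cam('top'); print([(d['rect'],d['conf']) for d in look_for('top','mat')])
E
```

```text
11.6333 [-7.400e+00  1.570e+01  1.057e+02 -1.000e-01  5.840e+01 -1.180e+01] [0.4925 0.0025 0.2391] [[0.997, 0.078, 0.003], [0.078, -0.997, -0.002], [0.003, 0.002, -1.0]] [-0.2  0.2 -4.4] 0.02929053669275581
[([347.0, 182.1, 87.0, 84.4], 0.58), ([237.1, 107.0, 94.9, 142.1], 0.47)]
```

View pics/s5.png

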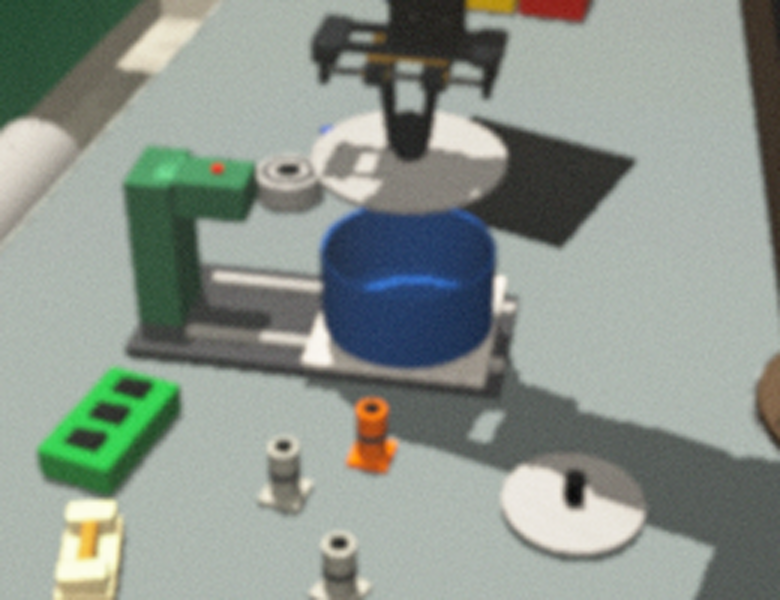

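The lid is in the gripper, clear of the pot, with its disc near (410,160) in the crop. Moving it to the mat.

Call:
{"api": "servo_tool", "payload": {
  "deltas": "1 -0.02 -0.13 0 0 0 0;1 -0.05 -0.3 0 0 0 0;1 -0.08 -0.5 0 0 0 0;1 -0.1 -0.7 0 0 0 0;1 -0.12 -0.9 0 0 0 0;1 -0.12 -0.916 0 0 0 0;1 -0.12 -0.916 0 0 0 0;1 -0.12 -0.916 0 0 0 0"
}}

```text
time: 12.45
tool_pos: [0.4669, -0.1803, 0.2352]
tcp_rot: [[0.997, 0.077, -0.003], [0.077, -0.997, 0.0], [-0.003, -0.0, -1.0]]
wrist_force: [-0.1, 0.6, -4.0]
opening: 0.0295
```

Call:
{"api": "servo_tool", "payload": {
  "deltas": "1 -0.02 -0.13 -0.05 0 0 0;1 -0.05 -0.3 -0.1 0 0 0;1 -0.08 -0.5 -0.15 0 0 0;1 -0.1 -0.7 -0.2 0 0 0;1 -0.12 -0.9 -0.3 0 0 0;1 -0.12 -0.916 -0.4 0 0 0;1 -0.12 -0.916 -0.5 0 0 0;1 -0.12 -0.916 -0.5 0 0 0"
}}

```text
time: 13.12
tool_pos: [0.442, -0.3615, 0.1312]
tcp_rot: [[0.997, 0.077, -0.008], [0.077, -0.997, 0.005], [-0.007, -0.006, -1.0]]
wrist_force: [-0.1, 0.0, -4.5]
opening: 0.0288
```

```bash
python3 - <<'E'
from h import *
st()
f=cam('side'); save(f['image'],'s6.png',(180,120,260,200),3)
f=cam('top'); save(f['image'],'t6.png',(250,120,220,200),3)
E
```

```text
13.1167 [-4.590e+01  2.960e+01  1.018e+02 -1.000e-01  4.920e+01 -5.020e+01] [ 0.442  -0.3615  0.1312] [[0.997, 0.077, -0.008], [0.077, -0.997, 0.005], [-0.007, -0.006, -1.0]] [-0.1  0.  -4.5] 0.028823363292256817
```

View pics/s6.png

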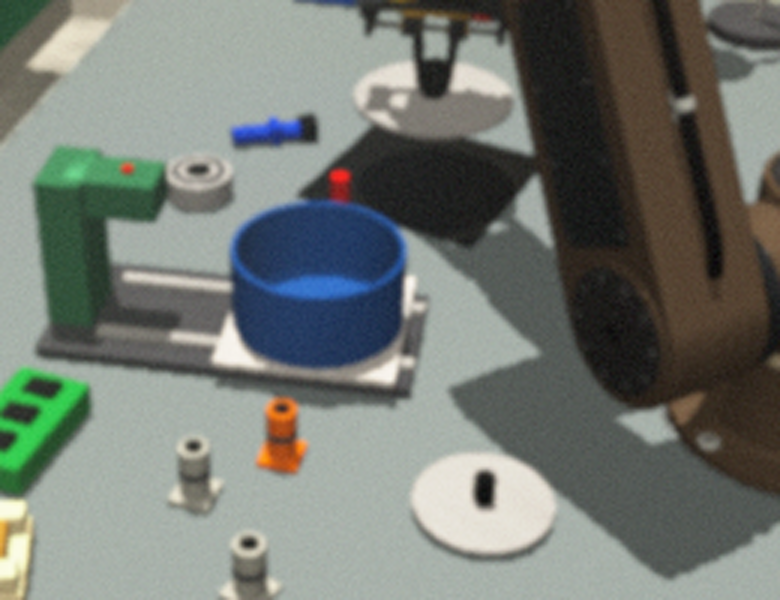

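View pics/t6.png

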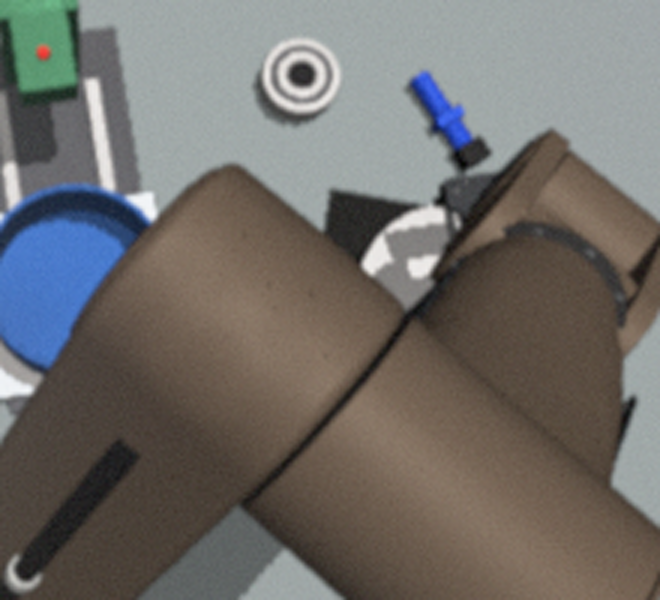

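Call:
{"api": "servo_tool", "payload": {
  "deltas": "1 0.01 -0.01 -0.1 -0.0016 -0.0025 0;1 0.01 -0.01 -0.22 -0.0016 -0.0025 0;1 0.01 -0.01 -0.33 -0.0016 -0.0025 0;1 0.01 -0.01 -0.4 -0.0016 -0.0025 0;1 0.01 -0.01 -0.44 -0.0016 -0.0025 0;1 0.01 -0.01 -0.47 -0.0016 -0.0025 0;1 0.01 -0.01 -0.485 -0.0016 -0.0025 0;1 0.01 -0.01 -0.485 -0.0016 -0.0025 0"
}}

```text
time: 13.88
tool_pos: [0.4458, -0.3641, 0.0385]
tcp_rot: [[0.997, 0.079, 0.004], [0.079, -0.997, -0.004], [0.004, 0.004, -1.0]]
wrist_force: [-0.4, 0.0, -4.4]
opening: 0.0293
```

Call:
{"api": "servo_tool", "payload": {
  "deltas": "1 0 0 -0.02 0.001 0.001 0;1 0 0 -0.03 0.001 0.001 0;1 0 0 -0.04 0.001 0.001 0;1 0 0 -0.04 0.001 0.001 0"
}}

```text
time: 14.22
tool_pos: [0.4461, -0.3643, 0.0307]
tcp_rot: [[0.997, 0.079, 0.002], [0.079, -0.997, -0.001], [0.002, 0.002, -1.0]]
wrist_force: [0.6, -0.3, -2.9]
opening: 0.0299
```

Call:
{"api": "servo_tool", "payload": {
  "deltas": "1 0 0 -0.008 0 0 0;1 0 0 -0.012 0 0 0;1 0 0 -0.012 0 0 0"
}}

```text
time: 14.47
tool_pos: [0.4461, -0.3647, 0.0296]
tcp_rot: [[0.997, 0.079, 0.002], [0.079, -0.997, -0.003], [0.002, 0.003, -1.0]]
wrist_force: [-3.5, 1.2, 12.7]
opening: 0.0293
```

Call:
{"api": "servo_tool", "payload": {
  "deltas": "0.6 0 0 0.003 0 0 0;0.5 0 0 0.005 0 0 0;0 0 0 0.005 0 0 0;0 0 0 0.005 0 0 0;0 0 0 0.005 0 0 0;0 0 0 0.005 0 0 0;0 0 0 0.005 0 0 0;0 0 0 0.005 0 0 0",
  "force": 40
}}

```text
time: 15.13
tool_pos: [0.4461, -0.3647, 0.0306]
tcp_rot: [[0.997, 0.079, 0.002], [0.079, -0.997, -0.002], [0.002, 0.003, -1.0]]
wrist_force: [0.1, -0.2, 0.3]
opening: 0.0774
```

Call:
{"api": "servo_tool", "payload": {
  "deltas": "0 0 0 0.2 0 0 0;0 0 0 0.4 0 0 0;0 0 0 0.6 0 0 0;0 0 0 0.8 0 0 0;0 0 0 1 0 0 0;0 0 0 1 0 0 0;0 0 0 1 0 0 0"
}}

```text
time: 15.72
tool_pos: [0.4466, -0.365, 0.2326]
tcp_rot: [[0.997, 0.079, 0.005], [0.079, -0.997, -0.005], [0.005, 0.006, -1.0]]
wrist_force: [-0.1, 0.2, -0.4]
opening: 0.0952
```

```bash
python3 - <<'E'
from h import *
st()
f=cam('wrist'); save(f['image'],'w7.png')
for n in ['side','top']:
    f=cam(n); save(f['image'],n+'7.png'); print(n,[(np.round(d['rect']).tolist(),round(d['conf'],2)) for d in look_for(n,'sensor_1')])
E
```

```text
15.7167 [-45.8  23.   95.2  -0.   61.3 -50.4] [ 0.4466 -0.365   0.2326] [[0.997, 0.079, 0.005], [0.079, -0.997, -0.005], [0.005, 0.006, -1.0]] [-0.1  0.2 -0.4] 0.09519834761744975
side [([253.0, 298.0, 24.0, 27.0], 0.94), ([239.0, 263.0, 14.0, 28.0], 0.85), ([264.0, 254.0, 20.0, 26.0], 0.56)]
top [([149.0, 231.0, 12.0, 15.0], 0.79), ([205.0, 218.0, 17.0, 18.0], 0.64), ([181.0, 200.0, 15.0, 14.0], 0.53)]
```

View pics/w7.png

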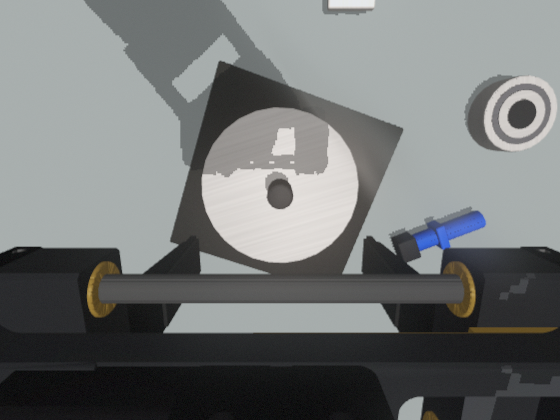

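View pics/top7.png

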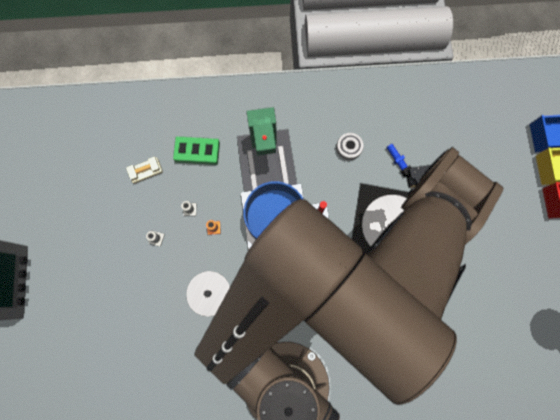

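The lid rests on the mat, knob up, at (280,185) in the wrist picture. In the top picture the sensors are still at (188,207) and (154,238). Going for sensor A next.

Call:
{"api": "servo_tool", "payload": {
  "deltas": "0 0 0.2 0.25 0 0 0;0 0.05 0.4 0.25 0 0 0;0 0.1 0.6 0.25 0 0 0;0 0.1 0.8 0.25 0 0 0;0 0.1 0.95 0.25 0 0 0;0 0.1 0.95 0.25 0 0 0;0 0.1 0.95 0.25 0 0 0",
  "force": 40
}}

```text
time: 16.55
tool_pos: [0.4658, -0.1726, 0.2785]
tcp_rot: [[0.997, 0.082, -0.001], [0.082, -0.997, 0.0], [-0.001, -0.0, -1.0]]
wrist_force: [0.6, -0.7, -0.4]
opening: 0.0952
```

Call:
{"api": "servo_tool", "payload": {
  "deltas": "0 0.05 0.2 0 0 0 0;0 0.1 0.4 0 0 0 0;0 0.15 0.6 0 0 0 0;0 0.15 0.8 0 0 0 0;0 0.15 1 0 0 0 0;0 0.15 1 0 0 0 0;0 0.15 1 0 0 0 0"
}}

```text
time: 17.13
tool_pos: [0.4962, 0.0281, 0.2778]
tcp_rot: [[0.996, 0.085, -0.002], [0.085, -0.996, -0.0], [-0.002, 0.0, -1.0]]
wrist_force: [-0.6, 0.0, -0.5]
opening: 0.095
```

Call:
{"api": "servo_tool", "payload": {
  "deltas": "0 0.05 0.2 0 0 0 0;0 0.1 0.4 0 0 0 0;0 0.15 0.6 0 0 0 0;0 0.15 0.8 0 0 0 0;0 0.15 0.95 0 0 0 0;0 0.15 0.95 0 0 0 0;0 0.15 0.95 0 0 0 0"
}}

```text
time: 17.72
tool_pos: [0.5269, 0.2174, 0.2768]
tcp_rot: [[0.996, 0.085, -0.003], [0.085, -0.996, -0.001], [-0.003, 0.001, -1.0]]
wrist_force: [-0.4, -0.8, -0.0]
opening: 0.0955
```

```bash
python3 - <<'E'
from h import *
st()
f=cam('wrist'); save(f['image'],'w8.png')
for d in outline_of('wrist','sensor_1'): print(np.round(d['rect']),d['conf'])
print(proj(f,[[.533,.2616,.062],[.4454,.3643,.062]]))
E
```

```text
17.7167 [15.8 20.4 92.3 -0.  67.5 10.9] [0.5269 0.2174 0.2768] [[0.996, 0.085, -0.003], [0.085, -0.996, -0.001], [-0.003, 0.001, -1.0]] [-0.4 -0.8 -0. ] 0.09545887397322105
[214.  38.  42.  43.] 0.92
[278. 132.  30.  34.] 0.65
[230. 181.  28.  37.] 0.61
[[290.33479551 155.66875762]
 [222.05791314  57.73261807]]
```

View pics/w8.png

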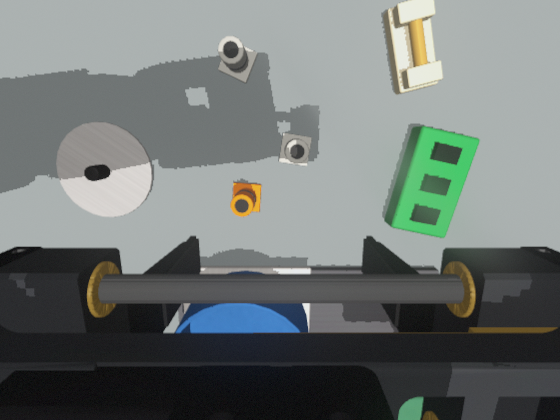

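Sensor A's top is at (296,152) and B's is at (232,50). The orange one at (242,205) is to be left alone.

```bash
python3 - <<'E'
from h import *
f=cam('wrist'); save(f['image'],'w8c.png',(200,20,130,200),3.9)
for u,v in [(296,152),(232,48)]: print(ray(f,u,v,.062))
for u,v in [(295,150),(238,60)]: print(ray(f,u,v,.008))
E
```

```text
[0.53956622 0.2653836  0.062     ]
[0.45642271 0.37442688 0.062     ]
[0.54053866 0.26557153 0.008     ]
[0.45581498 0.37373714 0.008     ]
```

View pics/w8c.png

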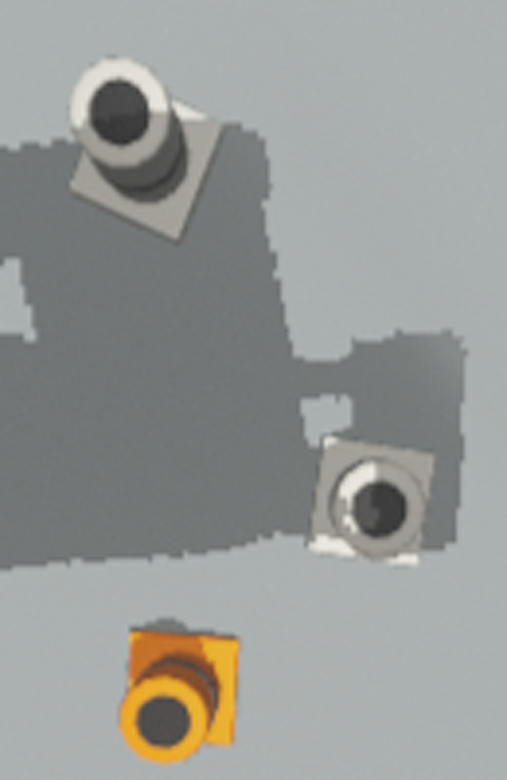

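Call:
{"api": "servo_tool", "payload": {
  "deltas": "0 0.065 0.243 -0.1 0 0 0;0 0.065 0.243 -0.3 0 0 0;0 0.065 0.243 -0.5 0 0 0;0 0.065 0.243 -0.7 0 0 0;0 0.065 0.243 -0.8 0 0 0;0 0.065 0.243 -0.8 0 0 0;0 0.065 0.243 -0.8 0 0 0"
}}

```text
time: 18.45
tool_pos: [0.5402, 0.2634, 0.1174]
tcp_rot: [[0.997, 0.081, -0.004], [0.081, -0.997, -0.001], [-0.004, 0.001, -1.0]]
wrist_force: [1.8, -0.0, 1.0]
opening: 0.0951
```

```bash
python3 - <<'E'
from h import *
s=st()
f=cam('wrist'); save(f['image'],'w9.png',(180,120,220,160),3.5)
print(proj(f,[[.540,.266,.062],[.54,.266,.008]]))
E
```

```text
18.45 [19.7 32.6 98.3  0.  49.3 15. ] [0.5402 0.2634 0.1174] [[0.997, 0.081, -0.004], [0.081, -0.997, -0.001], [-0.004, 0.001, -1.0]] [ 1.8 -0.   1. ] 0.09508678355394236
[[282.37793221 223.55485563]
 [282.35937617 207.55447257]]
```

View pics/w9.png

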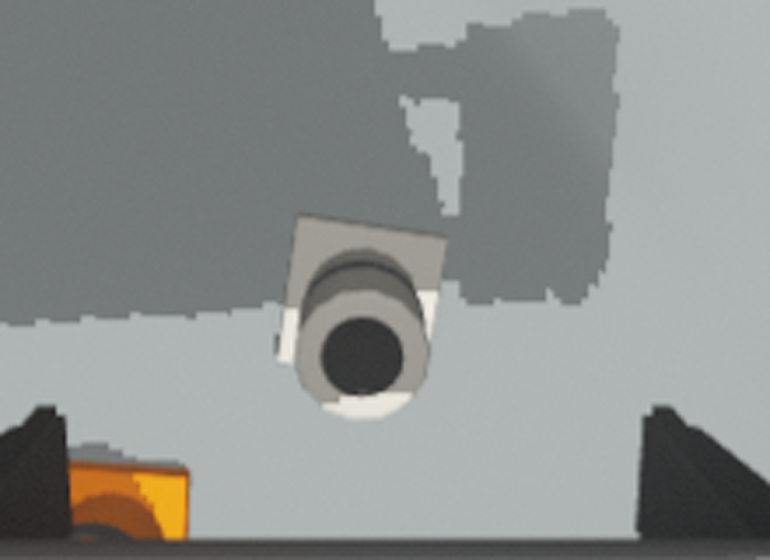

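Call:
{"api": "servo_tool", "payload": {
  "deltas": "0 0.003 0.023 -0.15 0 -0.001 0;0 0.003 0.023 -0.3 0 -0.001 0;0.2 0.003 0.023 -0.42 0 -0.001 0;0.3 0.003 0.023 -0.46 0 -0.001 0;0.5 0.003 0.023 -0.46 0 -0.001 0;1 0.003 0.023 -0.46 0 -0.001 0;1 0.003 0.023 -0.46 0 -0.001 0;1 0.003 0.023 -0.46 0 -0.001 0",
  "force": 40
}}

```text
time: 19.17
tool_pos: [0.5424, 0.2688, 0.0287]
tcp_rot: [[0.997, 0.081, 0.005], [0.081, -0.997, 0.001], [0.005, -0.0, -1.0]]
wrist_force: [-0.5, -0.7, 0.3]
opening: 0.0602
```

Call:
{"api": "servo_tool", "payload": {
  "deltas": "1 0 0 0 0 0 0;1 0 0 0 0 0 0;1 0 0 0 0 0 0;1 0 0 0 0 0 0;1 0 0 0 0 0 0;1 0 0 0 0 0 0"
}}

```text
time: 19.67
tool_pos: [0.5423, 0.2688, 0.0288]
tcp_rot: [[0.997, 0.081, 0.005], [0.081, -0.997, 0.001], [0.005, -0.0, -1.0]]
wrist_force: [-0.7, 0.5, 3.9]
opening: 0.0291
```

Call:
{"api": "servo_tool", "payload": {
  "deltas": "1 0 0 0.05 0 0 0;1 0 0 0.15 0 0 0;1 0 0 0.3 0 0 0;1 0 0 0.5 0 0 0;1 0 0 0.7 0 0 0;1 0 0 0.85 0 0 0;1 0 0 0.85 0 0 0;1 0 0 0.85 0 0 0",
  "force": 50
}}

```text
time: 20.33
tool_pos: [0.5426, 0.2689, 0.2008]
tcp_rot: [[0.997, 0.081, 0.008], [0.081, -0.997, 0.002], [0.008, -0.001, -1.0]]
wrist_force: [0.4, 0.2, -1.5]
opening: 0.0293
```

```bash
python3 - <<'E'
from h import *
s=st()
f=cam('side'); save(f['image'],'s10.png',(150,120,260,200),3)
a=(cam('top'))
print([(np.round(d['rect']),d['conf']) for d in outline_of('top','pot_floor')])
save(a['image'],'t10.png',(130,120,260,200),3)
E
```

```text
20.3333 [20.1 27.2 93.4 -0.1 59.  15.5] [0.5426 0.2689 0.2008] [[0.997, 0.081, 0.008], [0.081, -0.997, 0.002], [0.008, -0.001, -1.0]] [ 0.4  0.2 -1.5] 0.029256098567718578
[(array([240., 177.,  90.,  76.]), 0.95)]
```

View pics/s10.png

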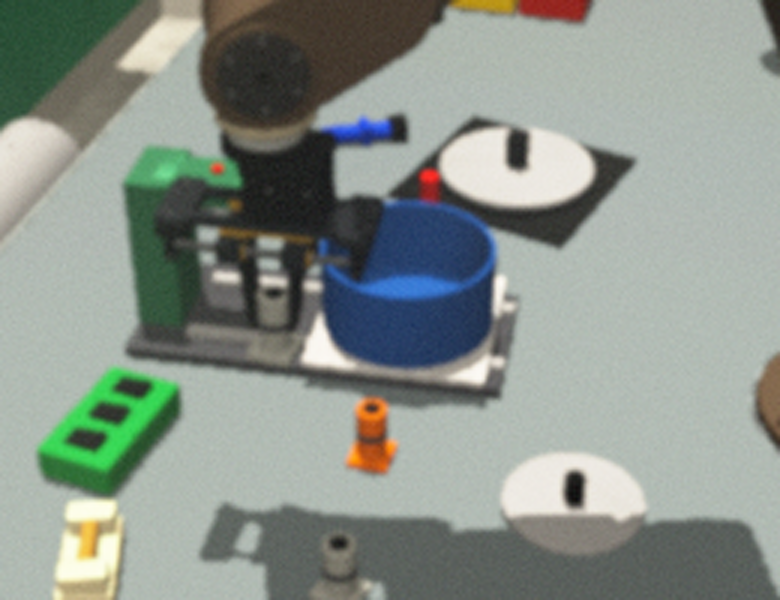

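Sensor A is held at crop (272,310). The counter and the lid on the mat look undisturbed. Moving it over the pot.

Call:
{"api": "servo_tool", "payload": {
  "deltas": "1 -0.04 -0.15 0 0 0.002 0;1 -0.08 -0.35 0 0 0.002 0;1 -0.13 -0.6 0 0 0.002 0;1 -0.18 -0.8 0 0 0.002 0;1 -0.2 -0.9 0 0 0.002 0;1 -0.2 -0.9 0 0 0.002 0"
}}

```text
time: 20.98
tool_pos: [0.5, 0.0846, 0.1962]
tcp_rot: [[0.997, 0.078, -0.007], [0.078, -0.997, -0.001], [-0.007, 0.0, -1.0]]
wrist_force: [1.4, 0.3, -1.0]
opening: 0.0297
```

Call:
{"api": "servo_tool", "payload": {
  "deltas": "1 -0.03 -0.1 0 0 0 0;1 -0.068 -0.237 0 0 0 0;1 -0.068 -0.237 -0.1 0 0 0;1 -0.068 -0.237 -0.2 0 0 0;1 -0.068 -0.237 -0.3 0 0 0;1 -0.068 -0.237 -0.4 0 0 0;1 -0.068 -0.237 -0.45 0 0 0;1 -0.068 -0.237 -0.45 0 0 0"
}}

```text
time: 21.65
tool_pos: [0.485, 0.0375, 0.1032]
tcp_rot: [[0.997, 0.078, -0.013], [0.078, -0.997, -0.001], [-0.013, -0.0, -1.0]]
wrist_force: [-0.1, -0.0, -1.3]
opening: 0.0295
```

Call:
{"api": "servo_tool", "payload": {
  "deltas": "1 0.015 0.015 -0.06 0 -0.003 0;1 0.015 0.015 -0.12 0 -0.003 0;1 0.015 0.015 -0.17 0 -0.003 0;1 0.015 0.015 -0.185 0 -0.003 0;1 0.015 0.015 -0.185 0 -0.003 0;1 0.015 0.015 -0.185 0 -0.003 0"
}}

```text
time: 22.15
tool_pos: [0.4881, 0.0405, 0.0665]
tcp_rot: [[0.997, 0.078, -0.004], [0.078, -0.997, -0.001], [-0.004, 0.0, -1.0]]
wrist_force: [-0.1, 0.3, -1.2]
opening: 0.0291
```

Call:
{"api": "servo_tool", "payload": {
  "deltas": "1 0 0 -0.01 0 -0.001 0;1 0 0 -0.02 0 -0.001 0;1 0 0 -0.02 0 -0.001 0;1 0 0 -0.02 0 -0.001 0"
}}

```text
time: 22.48
tool_pos: [0.4893, 0.0405, 0.0637]
tcp_rot: [[0.997, 0.078, 0.003], [0.078, -0.997, -0.001], [0.003, 0.001, -1.0]]
wrist_force: [0.4, 0.9, 9.7]
opening: 0.0296
```

Call:
{"api": "servo_tool", "payload": {
  "deltas": "0.45 0 0 0.005 0 0 0;0.45 0 0 0.005 0 0 0;0.45 0 0 0.005 0 0 0;0.45 0 0 0.005 0 0 0;0.45 0 0 0.005 0 0 0;0.45 0 0 0.005 0 0 0"
}}

```text
time: 22.98
tool_pos: [0.4892, 0.0405, 0.0647]
tcp_rot: [[0.997, 0.078, 0.003], [0.078, -0.997, -0.001], [0.003, 0.001, -1.0]]
wrist_force: [-0.1, -0.7, -0.7]
opening: 0.0521
```

Call:
{"api": "servo_tool", "payload": {
  "deltas": "0.45 0 0 0.15 0 0 0;0.45 0 0 0.3 0 0 0;0.45 0 0 0.5 0 0 0;0.45 0 0 0.7 0 0 0;0 0 0 0.8 0 0 0;0 0 0 0.8 0 0 0;0 0 0 0.8 0 0 0"
}}

```text
time: 23.57
tool_pos: [0.4893, 0.0405, 0.2253]
tcp_rot: [[0.997, 0.078, 0.005], [0.078, -0.997, -0.001], [0.005, 0.001, -1.0]]
wrist_force: [-0.3, 0.2, -1.1]
opening: 0.0671
```

```bash
python3 - <<'E'
from h import *
s=st()
f=cam('wrist'); save(f['image'],'w11.png')
f=cam('side'); save(f['image'],'s11.png',(150,120,260,200),3)
T=cam('top'); save(T['image'],'t11.png',(130,120,260,200),3)
print([(np.round(d['rect']),d['conf']) for d in look_for('top','sensor_1')])
E
```

```text
23.5667 [ -3.   16.4 107.   -0.   56.3  -7.4] [0.4893 0.0405 0.2253] [[0.997, 0.078, 0.005], [0.078, -0.997, -0.001], [0.005, 0.001, -1.0]] [-0.3  0.2 -1.1] 0.06714249846281736
[(array([207., 219.,  11.,  12.]), 0.68), (array([147., 229.,  16.,  13.]), 0.47)]
```

View pics/w11.png

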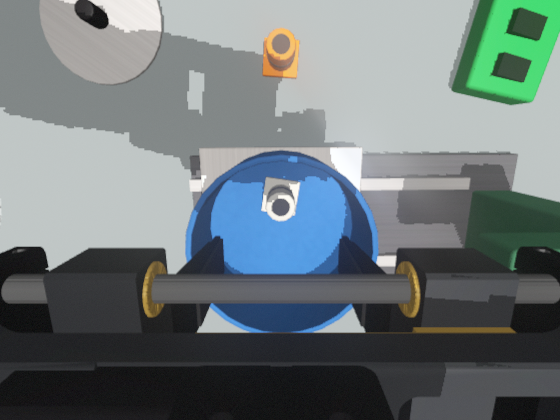

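View pics/s11.png

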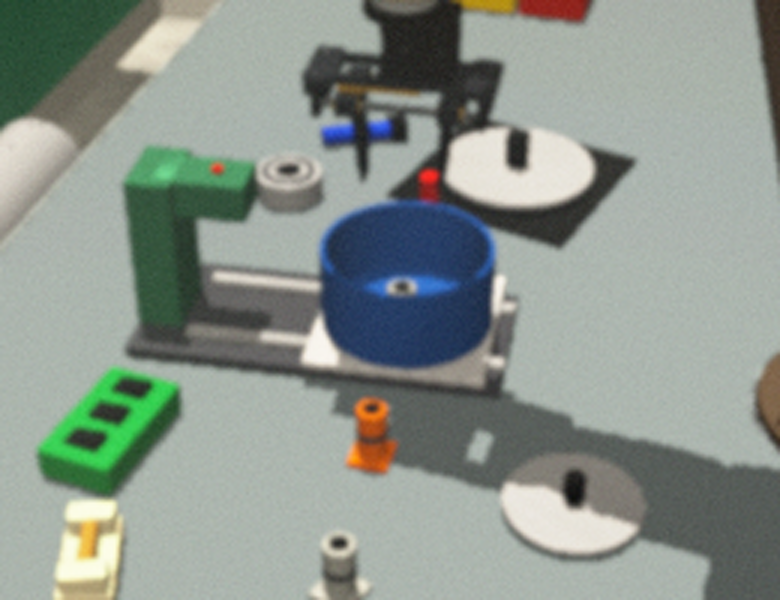

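Sensor A stands upright in the pot at wrist (280,205). Sensor B is next.

Call:
{"api": "servo_tool", "payload": {
  "deltas": "0 -0.02 0.15 0.1 0 0 0;0 -0.04 0.35 0.1 0 0 0;0 -0.06 0.55 0.1 0 0 0;0 -0.08 0.75 0.1 0 0 0;0 -0.09 0.85 0.1 0 0 0;0 -0.09 0.85 0.1 0 0 0;0 -0.09 0.85 0.1 0 0 0"
}}

```text
time: 24.35
tool_pos: [0.4702, 0.2112, 0.2421]
tcp_rot: [[0.997, 0.08, -0.002], [0.08, -0.997, -0.001], [-0.002, 0.001, -1.0]]
wrist_force: [0.2, -0.5, -0.0]
opening: 0.0953
```

Call:
{"api": "servo_tool", "payload": {
  "deltas": "0 -0.02 0.15 0 0 0 0;0 -0.04 0.35 0 0 0 0;0 -0.06 0.55 -0.1 0 0 0;0 -0.08 0.7 -0.2 0 0 0;0 -0.08 0.75 -0.3 0 0 0;0 -0.08 0.75 -0.3 0 0 0;0 -0.08 0.75 -0.3 0 0 0"
}}

```text
time: 24.93
tool_pos: [0.4541, 0.3602, 0.181]
tcp_rot: [[0.997, 0.08, -0.004], [0.08, -0.997, -0.003], [-0.005, 0.003, -1.0]]
wrist_force: [1.2, 1.2, -0.6]
opening: 0.0949
```

```bash
python3 - <<'E'
from h import *
s=st()
f=cam('wrist'); save(f['image'],'w12.png')
print(proj(f,[[.456,.374,.062],[.456,.374,.008]]))
E
```

```text
24.9333 [31.9 26.6 97.9 -0.  55.8 27.3] [0.4541 0.3602 0.181 ] [[0.997, 0.08, -0.004], [0.08, -0.997, -0.003], [-0.005, 0.003, -1.0]] [ 1.2  1.2 -0.6] 0.0949130571716732
[[285.6785724  193.64691627]
 [285.21235518 184.82329386]]
```

View pics/w12.png

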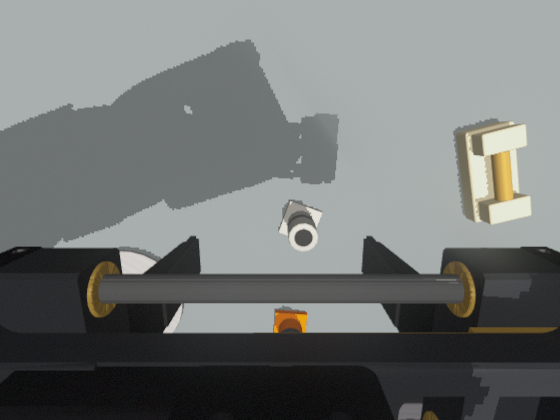

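Sensor B isn't where I measured it. Its top is at (303,236) instead of (286,194), so it was probably knocked aside. Re-measuring.

```bash
python3 - <<'E'
from h import *
s=st()
f=cam('wrist'); T=cam('top'); print([(np.round(d['rect']),d['conf']) for d in look_for('top','sensor_1')])
print(ray(f,303,236,.062),ray(f,301,222,.008))
save(T['image'],'t12.png',(120,180,120,100),5)
E
```

```text
24.9833 [31.9 26.5 97.8 -0.  55.8 27.3] [0.4547 0.36   0.1822] [[0.997, 0.079, -0.003], [0.079, -0.997, -0.002], [-0.003, 0.002, -1.0]] [-0.1 -0.6  0.4] 0.0952397142545247
[(array([205., 218.,  15.,  18.]), 0.76), (array([163., 223.,  15.,  16.]), 0.75), (array([258., 209.,  11.,  17.]), 0.65)]
[0.47726221 0.33304676 0.062     ] [0.47858568 0.33229194 0.008     ]
```

Call:
{"api": "servo_tool", "payload": {
  "deltas": "0 0.114 -0.138 -0.15 0 -0.001 0;0 0.114 -0.138 -0.3 0 -0.001 0;0 0.114 -0.138 -0.35 0 -0.001 0;0 0.114 -0.138 -0.35 0 -0.001 0;0 0.114 -0.138 -0.35 0 -0.001 0"
}}

```text
time: 25.55
tool_pos: [0.478, 0.3327, 0.1143]
tcp_rot: [[0.997, 0.078, 0.003], [0.078, -0.997, -0.0], [0.003, 0.001, -1.0]]
wrist_force: [-0.7, 0.3, -0.4]
opening: 0.095
```

```bash
python3 - <<'E'
from h import *
s=st()
f=cam('wrist'); save(f['image'],'w13.png',(180,120,220,160),3.5)
print(proj(f,[[.4775,.3325,.062],[.4775,.3325,.008]]))
E
```

```text
25.55 [ 2.840e+01  3.140e+01  1.014e+02 -1.000e-01  4.700e+01  2.400e+01] [0.478  0.3327 0.1143] [[0.997, 0.078, 0.003], [0.078, -0.997, -0.0], [0.003, 0.001, -1.0]] [-0.7  0.3 -0.4] 0.09497258369693043
[[281.24160283 228.18521699]
 [281.05502277 211.21970116]]
```

View pics/w13.png

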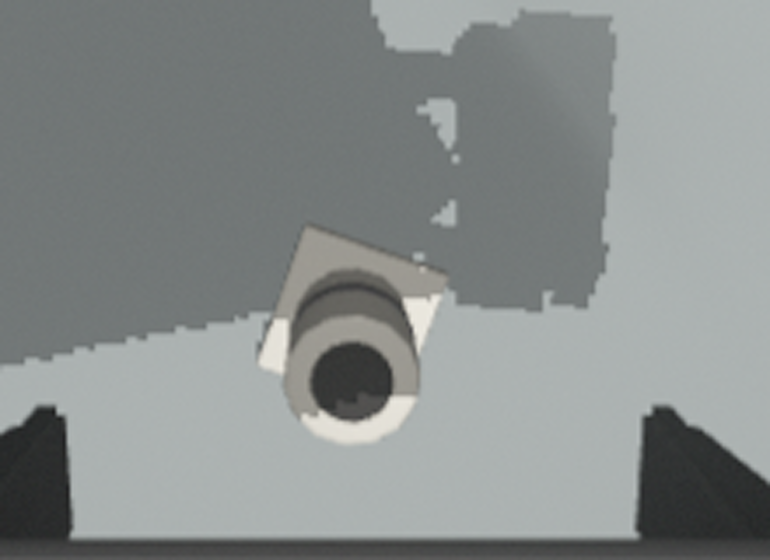

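The top centre at (280,229) matches the prediction, so I'm descending.

Call:
{"api": "servo_tool", "payload": {
  "deltas": "0 0 0 -0.15 0 0 0;0 0 0 -0.3 0 0 0;0.2 0 0 -0.4 0 0 0;0.3 0 0 -0.43 0 0 0;0.5 0 0 -0.43 0 0 0;1 0 0 -0.43 0 0 0;1 0 0 -0.43 0 0 0;1 0 0 -0.43 0 0 0",
  "force": 40
}}

```text
time: 26.27
tool_pos: [0.4789, 0.3335, 0.0306]
tcp_rot: [[0.997, 0.079, 0.006], [0.079, -0.997, 0.002], [0.006, -0.001, -1.0]]
wrist_force: [0.4, 0.1, 0.0]
opening: 0.0604
```

Call:
{"api": "servo_tool", "payload": {
  "deltas": "1 0 0 0 0 0 0;1 0 0 0 0 0 0;1 0 0 0 0 0 0;1 0 0 0 0 0 0;1 0 0 0 0 0 0;1 0 0 0 0 0 0",
  "force": 50
}}

```text
time: 26.77
tool_pos: [0.4788, 0.3335, 0.0307]
tcp_rot: [[0.997, 0.079, 0.006], [0.079, -0.997, 0.002], [0.006, -0.001, -1.0]]
wrist_force: [-1.6, 0.3, 4.2]
opening: 0.0293
```

Call:
{"api": "servo_tool", "payload": {
  "deltas": "1 0 0 0.05 0 0 0;1 0 0 0.15 0 0 0;1 0 0 0.3 0 0 0;1 0 0 0.5 0 0 0;1 0 0 0.7 0 0 0;1 0 0 0.85 0 0 0;1 0 0 0.85 0 0 0;1 0 0 0.85 0 0 0"
}}

```text
time: 27.43
tool_pos: [0.479, 0.3337, 0.2026]
tcp_rot: [[0.997, 0.079, 0.009], [0.079, -0.997, 0.003], [0.009, -0.002, -1.0]]
wrist_force: [-0.5, -0.3, -2.6]
opening: 0.0297
```

Call:
{"api": "servo_tool", "payload": {
  "deltas": "1 0.01 -0.15 0 0 0.002 0;1 0.02 -0.35 0 0 0.002 0;1 0.03 -0.55 0 0 0.002 0;1 0.04 -0.75 0 0 0.002 0;1 0.04 -0.9 0 0 0.002 0;1 0.04 -0.92 0 0 0.002 0;1 0.04 -0.92 0 0 0.002 0"
}}

```text
time: 28.02
tool_pos: [0.4866, 0.1481, 0.2015]
tcp_rot: [[0.997, 0.076, 0.0], [0.076, -0.997, 0.003], [0.001, -0.003, -1.0]]
wrist_force: [-0.1, 0.3, -0.5]
opening: 0.0293
```

Call:
{"api": "servo_tool", "payload": {
  "deltas": "1 0.01 -0.15 0 0 0 0;1 0.02 -0.35 0 0 0 0;1 0.03 -0.55 0 0 0 0;1 0.04 -0.75 0 0 0 0;1 0.04 -0.9 0 0 0 0;1 0.04 -0.92 0 0 0 0;1 0.04 -0.92 0 0 0 0;1 0.04 -0.92 0 0 0 0"
}}

```text
time: 28.68
tool_pos: [0.4945, -0.0348, 0.2009]
tcp_rot: [[0.997, 0.076, -0.001], [0.076, -0.997, 0.003], [-0.0, -0.003, -1.0]]
wrist_force: [-0.8, -0.4, -0.2]
opening: 0.0291
```

```bash
python3 - <<'E'
from h import *
s=st()
f=cam('wrist'); save(f['image'],'w14.png')
E
```

```text
28.6833 [-11.8  18.6 108.    0.2  53.4 -16.2] [ 0.4945 -0.0348  0.2009] [[0.997, 0.076, -0.001], [0.076, -0.997, 0.003], [-0.0, -0.003, -1.0]] [-0.8 -0.4 -0.2] 0.029110983009193927
```

View pics/w14.png

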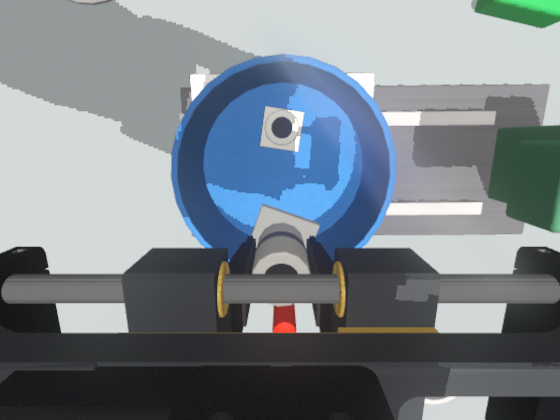

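B is held at (283,255) over the free half of the pot, and A stands at (282,127). Lowering B.

Call:
{"api": "servo_tool", "payload": {
  "deltas": "1 0 0 -0.1 0 0 0;1 0 0 -0.22 0 0 0;1 0 0 -0.34 0 0 0;1 0 0 -0.46 0 0 0;1 0 0 -0.55 0 0 0;1 0 0 -0.62 0 0 0;1 0 0 -0.65 0 0 0;1 0 0 -0.65 0 0 0"
}}

```text
time: 29.4
tool_pos: [0.4941, -0.033, 0.0699]
tcp_rot: [[0.997, 0.079, -0.003], [0.079, -0.997, 0.004], [-0.002, -0.004, -1.0]]
wrist_force: [0.4, -0.7, -2.1]
opening: 0.0289
```

Call:
{"api": "servo_tool", "payload": {
  "deltas": "1 0 0 -0.01 0 -0.001 0;1 0 0 -0.02 0 -0.001 0;1 0 0 -0.03 0 -0.001 0;1 0 0 -0.035 0 -0.001 0;1 0 0 -0.035 0 -0.001 0"
}}

```text
time: 29.82
tool_pos: [0.4958, -0.0326, 0.0656]
tcp_rot: [[0.997, 0.078, 0.006], [0.078, -0.997, 0.003], [0.006, -0.003, -1.0]]
wrist_force: [-0.7, 8.5, 26.8]
opening: 0.0296
```

Call:
{"api": "servo_tool", "payload": {
  "deltas": "0.45 0 0 0.01 0 0 0;0.45 0 0 0.01 0 0 0;0.45 0 0 0.01 0 0 0;0.45 0 0 0.01 0 0 0;0.45 0 0 0.01 0 0 0;0.45 0 0 0.01 0 0 0",
  "force": 40
}}

```text
time: 30.32
tool_pos: [0.4958, -0.0326, 0.0674]
tcp_rot: [[0.997, 0.078, 0.006], [0.078, -0.997, 0.003], [0.006, -0.003, -1.0]]
wrist_force: [-0.7, 0.5, 0.8]
opening: 0.0521
```

Call:
{"api": "servo_tool", "payload": {
  "deltas": "0.45 0 0 0.15 0 0 0;0.45 0 0 0.3 0 0 0;0.45 0 0 0.5 0 0 0;0.45 0 0 0.7 0 0 0;0 0 0 0.9 0 0 0;0 0 0 0.95 0 0 0;0 0 0 0.95 0 0 0"
}}

```text
time: 30.9
tool_pos: [0.4967, -0.0328, 0.2602]
tcp_rot: [[0.997, 0.078, 0.011], [0.078, -0.997, 0.002], [0.011, -0.001, -1.0]]
wrist_force: [-0.2, 0.5, -0.2]
opening: 0.0669
```

```bash
python3 - <<'E'
from h import *
s=st()
f=cam('wrist'); save(f['image'],'w15.png')
for n in ['side','top']:
    f=cam(n); save(f['image'],n+'15.png'); print(n,[(np.round(d['rect']),round(d['conf'],2)) for d in look_for(n,'sensor_1')])
E
```

```text
30.9 [-11.5  14.7 103.5   0.3  61.2 -16.2] [ 0.4967 -0.0328  0.2602] [[0.997, 0.078, 0.011], [0.078, -0.997, 0.002], [0.011, -0.001, -1.0]] [-0.2  0.5 -0.2] 0.06694823109541434
side [(array([268., 254.,  14.,  24.]), 0.75), (array([281., 212.,   8.,   7.]), 0.57), (array([282., 202.,  14.,  17.]), 0.46)]
top [(array([206., 220.,  17.,  16.]), 0.66)]
```

View pics/w15.png

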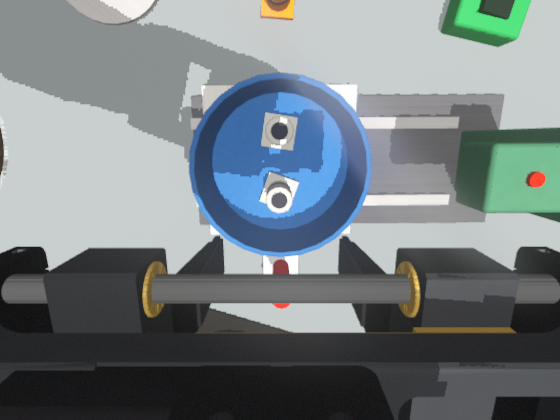

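View pics/side15.png

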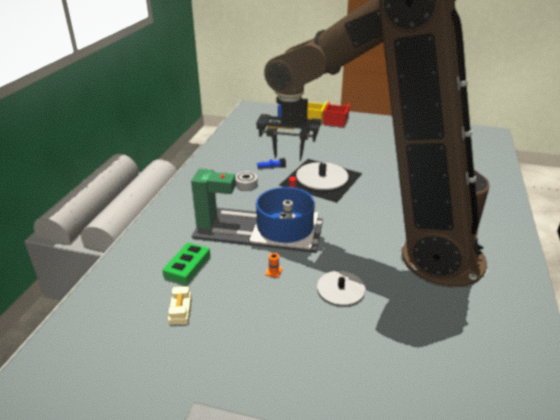

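View pics/top15.png

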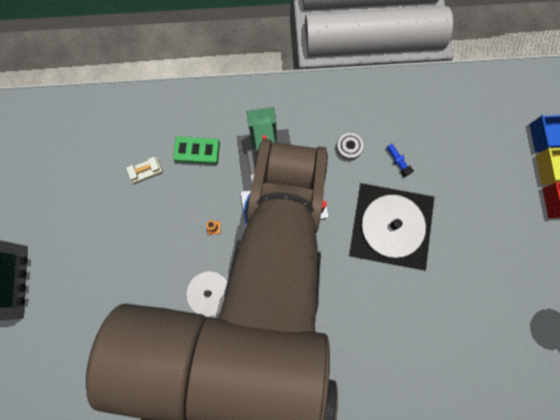

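Both sensors stand in the pot at (279,130) and (279,200), and none are left on the counter, only the orange look-alike. Measuring the pot rim now and the lid's knob next.

```bash
python3 - <<'E'
from h import *
s=st()
f=cam('wrist'); img=f['image'].astype(int)
blue=((img[...,2]-img[...,0]>45)).astype(np.uint8); blue[240:]=0
n,l,sx,ce=cv2.connectedComponentsWithStats(blue); i=1+np.argmax(sx[1:,4]); print(sx[i])
m=(l==i).astype(np.uint8)
c=max(cv2.findContours(m,cv2.RETR_EXTERNAL,cv2.CHAIN_APPROX_NONE)[0],key=len)[:,0]
c=c[(c[:,1]<230)]
P=np.array([ray(f,u+.0,v+.0,.120)[:2] for u,v in c])
A=np.c_[2*P,np.ones(len(P))]
w=np.ones(len(P),bool)
for _ in range(6):
    x=np.linalg.lstsq(A[w],(P[w]**2).sum(1),rcond=None)[0]; r=np.sqrt(x[2]+x[0]**2+x[1]**2); e=np.abs(np.hypot(*(P-x[:2]).T)-r); w=e<max(.002,1.5*np.median(e))
print('rim centre',x[:2],'R',r,w.mean())
T=cam('top'); print('knob', ray(T,395.5,225,.067)); save(T['image'],'t15c.png',(345,175,100,100),6)
print(proj(T,[[.446,-.3645,.067],[.446,-.3645,.022]]))
E
```

```text
31.15 [-11.5  15.  103.8   0.3  61.1 -16.2] [ 0.4952 -0.0325  0.2556] [[0.997, 0.078, 0.002], [0.078, -0.997, 0.004], [0.003, -0.004, -1.0]] [0.4 0.8 0.6] 0.0865856999399811
[  191    73   185   167 20795]
rim centre [4.94009501e-01 3.76507872e-04] R 0.09050972222616388 1.0
knob [ 0.43745201 -0.35524151  0.067     ]
[[398.23542014 221.98221111]
 [394.16173109 224.51975025]]
```

View pics/t15c.png

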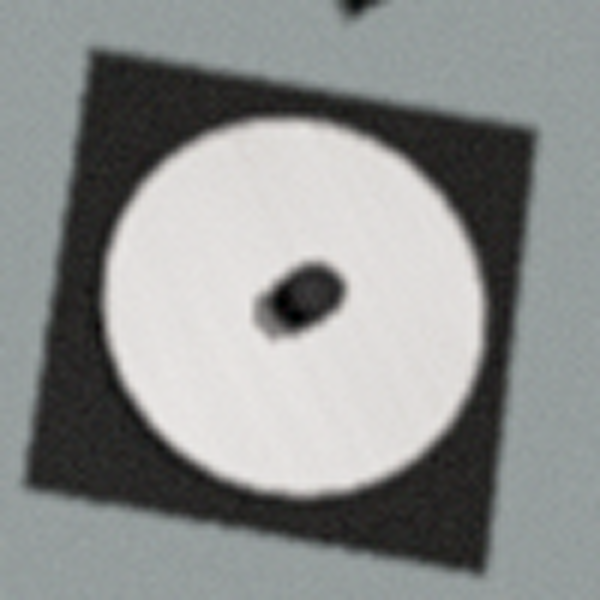

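The lid is where I left it, with the knob top at (398,223) against a predicted (398,222). Picking it up at the same grip point lets me reproduce the original seating pose.

Call:
{"api": "servo_tool", "payload": {
  "deltas": "0 -0.02 -0.15 0 0 0 0;0 -0.04 -0.35 0 0 0 0;0 -0.07 -0.55 0 0 0 0;0 -0.1 -0.75 0 0 0 0;0 -0.12 -0.83 0 0 0 0;0 -0.12 -0.83 0 0 0 0;0 -0.12 -0.83 0 0 0 0"
}}

```text
time: 31.83
tool_pos: [0.4711, -0.199, 0.2552]
tcp_rot: [[0.997, 0.076, 0.002], [0.076, -0.997, 0.005], [0.002, -0.005, -1.0]]
wrist_force: [0.5, 0.7, 0.5]
opening: 0.0949
```

Call:
{"api": "servo_tool", "payload": {
  "deltas": "0 -0.02 -0.15 0 0 0 0;0 -0.04 -0.35 0 0 0 0;0 -0.07 -0.55 -0.1 0 0 0;0 -0.1 -0.75 -0.2 0 0 0;0 -0.12 -0.83 -0.3 0 0 0;0 -0.12 -0.83 -0.3 0 0 0;0 -0.12 -0.83 -0.3 0 0 0"
}}

```text
time: 32.42
tool_pos: [0.447, -0.3643, 0.1937]
tcp_rot: [[0.997, 0.076, -0.0], [0.076, -0.997, 0.007], [0.0, -0.007, -1.0]]
wrist_force: [0.1, 1.2, -0.1]
opening: 0.0952
```

```bash
python3 - <<'E'
from h import *
s=st()
f=cam('wrist'); save(f['image'],'w16.png')
print(proj(f,[[.446,-.3645,.067],[.446,-.3645,.022]]))
E
```

```text
32.4167 [-45.9  25.6  97.5   0.3  57.2 -50.4] [ 0.447  -0.3643  0.1937] [[0.997, 0.076, -0.0], [0.076, -0.997, 0.007], [0.0, -0.007, -1.0]] [ 0.1  1.2 -0.1] 0.09524112319709795
[[280.89490049 207.35421385]
 [280.91569571 198.7347991 ]]
```

View pics/w16.png

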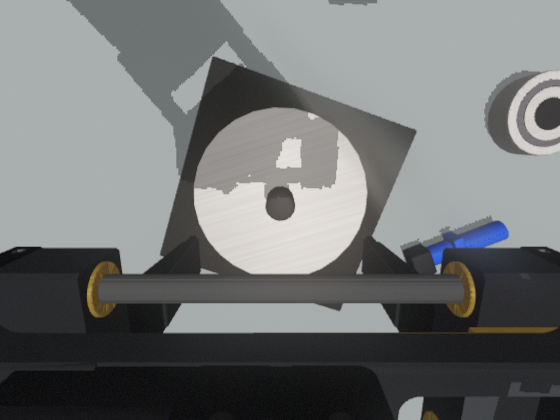

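Call:
{"api": "servo_tool", "payload": {
  "deltas": "0 -0.004 -0.002 -0.15 -0.002 0 0;0 -0.004 -0.002 -0.35 -0.002 0 0;0 -0.004 -0.002 -0.55 -0.002 0 0;0 -0.004 -0.002 -0.7 -0.002 0 0;0.3 -0.004 -0.002 -0.78 -0.002 0 0;0.4 -0.004 -0.002 -0.78 -0.002 0 0;0.5 -0.004 -0.002 -0.78 -0.002 0 0"
}}

```text
time: 33.05
tool_pos: [0.4477, -0.3632, 0.0396]
tcp_rot: [[0.997, 0.078, 0.001], [0.078, -0.997, -0.0], [0.001, 0.0, -1.0]]
wrist_force: [0.2, 0.4, 0.4]
opening: 0.0805
```

Call:
{"api": "servo_tool", "payload": {
  "deltas": "0.5 -0.006 -0.007 -0.02 0 0 0;0.6 -0.006 -0.007 -0.043 0 0 0;0.6 -0.006 -0.007 -0.043 0 0 0;1 -0.006 -0.007 -0.043 0 0 0;1 -0.006 -0.007 -0.043 0 0 0;1 -0.006 -0.007 -0.043 0 0 0;1 -0.006 -0.007 -0.043 0 0 0;1 -0.006 -0.007 -0.043 0 0 0",
  "force": 60
}}

```text
time: 33.72
tool_pos: [0.4464, -0.3646, 0.0312]
tcp_rot: [[0.997, 0.078, 0.001], [0.078, -0.997, -0.0], [0.001, 0.0, -1.0]]
wrist_force: [-1.1, 0.7, 3.7]
opening: 0.0293
```

Call:
{"api": "servo_tool", "payload": {
  "deltas": "1 0 0 0 0 0 0;1 0 0 0 0 0 0;1 0 0 0 0 0 0;1 0 0 0 0 0 0"
}}

```text
time: 34.05
tool_pos: [0.4464, -0.3647, 0.0312]
tcp_rot: [[0.997, 0.078, 0.001], [0.078, -0.997, -0.0], [0.001, 0.0, -1.0]]
wrist_force: [0.9, 0.3, 1.6]
opening: 0.0293
```

Call:
{"api": "servo_tool", "payload": {
  "deltas": "1 0 0 0.04 0 0 0;1 0 0 0.12 0 0 0;1 0 0 0.25 0 0 0;1 0 0 0.42 0 0 0;1 0 0 0.6 0 0 0;1 0 0 0.8 0 0 0;1 0 0 1 0 0 0;1 0 0 1 0 0 0"
}}

```text
time: 34.72
tool_pos: [0.448, -0.3661, 0.2391]
tcp_rot: [[0.997, 0.078, 0.009], [0.078, -0.997, -0.008], [0.008, 0.009, -1.0]]
wrist_force: [-0.5, -0.3, -3.7]
opening: 0.0294
```

Call:
{"api": "servo_tool", "payload": {
  "deltas": "1 0.02 0.13 0 0 0 0;1 0.05 0.3 0 0 0 0;1 0.08 0.5 0 0 0 0;1 0.1 0.7 0 0 0 0;1 0.11 0.85 0 0 0 0;1 0.115 0.92 0 0 0 0;1 0.115 0.92 0 0 0 0;1 0.115 0.92 0 0 0 0"
}}

```text
time: 35.38
tool_pos: [0.4709, -0.1816, 0.239]
tcp_rot: [[0.997, 0.08, 0.009], [0.08, -0.997, -0.008], [0.008, 0.009, -1.0]]
wrist_force: [0.3, -0.1, -4.8]
opening: 0.0293
```

Call:
{"api": "servo_tool", "payload": {
  "deltas": "1 0.02 0.13 0 0.0025 0.0028 0;1 0.05 0.3 0 0.0025 0.0028 0;1 0.08 0.5 0 0.0025 0.0028 0;1 0.1 0.7 0 0.0025 0.0028 0;1 0.106 0.85 0 0.0025 0.0028 0;1 0.106 0.921 0 0.0025 0.0028 0;1 0.106 0.921 0 0.0025 0.0028 0;1 0.106 0.921 0 0.0025 0.0028 0"
}}

```text
time: 36.05
tool_pos: [0.4922, 0.0022, 0.2388]
tcp_rot: [[0.997, 0.081, -0.001], [0.081, -0.997, -0.001], [-0.001, 0.0, -1.0]]
wrist_force: [-0.8, 0.6, -4.2]
opening: 0.0289
```

Call:
{"api": "servo_tool", "payload": {
  "deltas": "1 0 0 -0.05 0 0 0;1 0 0 -0.13 0 0 0;1 0 0 -0.2 0 0 0;1 0 0 -0.25 0 0 0;1 0 0 -0.28 0 0 0;1 0 0 -0.3 0 0 0;1 0 0 -0.3 0 0 0;1 0 0 -0.3 0 0 0"
}}

```text
time: 36.72
tool_pos: [0.4925, 0.0016, 0.1791]
tcp_rot: [[0.997, 0.08, -0.0], [0.08, -0.997, -0.001], [-0.0, 0.001, -1.0]]
wrist_force: [-0.5, -1.1, -3.8]
opening: 0.0292
```

```bash
python3 - <<'E'
from h import *
s=st()
f=cam('side'); save(f['image'],'s17.png',(200,140,160,120),4.9)
f=cam('wrist'); save(f['image'],'w17.png')
E
```

```text
36.7167 [ -7.5  20.  110.   -0.   50.  -12. ] [0.4925 0.0016 0.1791] [[0.997, 0.08, -0.0], [0.08, -0.997, -0.001], [-0.0, 0.001, -1.0]] [-0.5 -1.1 -3.8] 0.02920805484058647
```

View pics/s17.png

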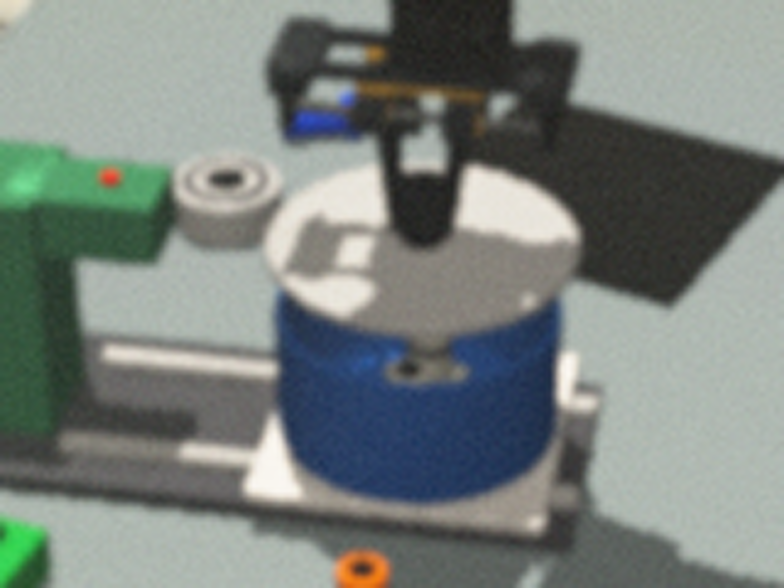

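View pics/w17.png

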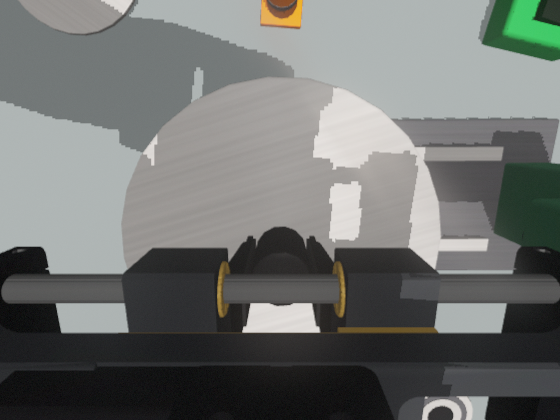

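The lid is level over the pot, its disc centred near (423,245) in the crop. Lowering in steps while watching the force.

Call:
{"api": "servo_tool", "payload": {
  "deltas": "1 -0.001 0.003 -0.04 0 0 0;1 -0.001 0.003 -0.09 0 0 0;1 -0.001 0.003 -0.13 0 0 0;1 -0.001 0.003 -0.16 0 0 0;1 -0.001 0.003 -0.175 0 0 0;1 -0.001 0.003 -0.175 0 0 0;1 -0.001 0.003 -0.175 0 0 0"
}}

```text
time: 37.4
tool_pos: [0.4925, 0.0025, 0.1444]
tcp_rot: [[0.997, 0.081, 0.0], [0.081, -0.997, -0.001], [0.0, 0.001, -1.0]]
wrist_force: [0.1, 0.8, -3.7]
opening: 0.0292
```

Below the rim level (0.147) with no contact, so the plug is entering.

Call:
{"api": "servo_tool", "payload": {
  "deltas": "1 0 0 -0.012 0 0 0;1 0 0 -0.022 0 0 0;1 0 0 -0.032 0 0 0;1 0 0 -0.036 0 0 0;1 0 0 -0.036 0 0 0"
}}

```text
time: 37.82
tool_pos: [0.4925, 0.0025, 0.1372]
tcp_rot: [[0.997, 0.081, 0.0], [0.081, -0.997, -0.001], [0.0, 0.001, -1.0]]
wrist_force: [0.1, -0.5, -3.9]
opening: 0.0293
```

Call:
{"api": "servo_tool", "payload": {
  "deltas": "1 0 0 -0.005 0 0 0;1 0 0 -0.01 0 0 0;1 0 0 -0.01 0 0 0"
}}

```text
time: 38.07
tool_pos: [0.4939, 0.0026, 0.1371]
tcp_rot: [[0.997, 0.08, 0.005], [0.08, -0.997, -0.001], [0.005, 0.001, -1.0]]
wrist_force: [0.3, 2.5, 19.6]
opening: 0.0293
```

Call:
{"api": "servo_tool", "payload": {
  "deltas": "0.65 0 0 0.005 0 -0.001 0;0.6 0 0 0.008 0 -0.001 0;0.5 0 0 0.008 0 -0.001 0;0 0 0 0.008 0 -0.001 0;0 0 0 0.008 0 -0.001 0;0 0 0 0.008 0 -0.001 0;0 0 0 0.008 0 -0.001 0;0 0 0 0.008 0 -0.001 0",
  "force": 25
}}

```text
time: 38.73
tool_pos: [0.4939, 0.0026, 0.1386]
tcp_rot: [[0.997, 0.08, 0.008], [0.08, -0.997, -0.001], [0.007, 0.001, -1.0]]
wrist_force: [0.1, -0.1, -0.4]
opening: 0.0727
```

Call:
{"api": "servo_tool", "payload": {
  "deltas": "0 0 0 0.1 0 0 0;0 0 0 0.25 0 0 0;0 0 0 0.45 0 0 0;0 0 0 0.6 0 0 0;0 0 0 0.65 0 0 0;0 0 0 0.65 0 0 0;0 0 0 0.65 0 0 0"
}}

```text
time: 39.32
tool_pos: [0.4935, 0.0026, 0.268]
tcp_rot: [[0.997, 0.08, 0.007], [0.08, -0.997, -0.001], [0.007, 0.001, -1.0]]
wrist_force: [-0.9, 0.2, -0.0]
opening: 0.0949
```

```bash
python3 - <<'E'
from h import *
s=st()
f=cam('side'); save(f['image'],'s18.png',(200,140,160,120),4.9)
T=cam('top')
f=cam('wrist'); save(f['image'],'w18.png')
img=f['image'].astype(int)
red=(img[...,0]-img[...,1]>60)&(img[...,0]-img[...,2]>60)
n,l,sx,ce=cv2.connectedComponentsWithStats(red.astype(np.uint8)); print(sx,ce)
print(proj(f,[[.493,.0025,.173],[.493,.0025,.128]]))
E
```

```text
39.3167 [ -7.4  13.9 103.3   0.   62.3 -12. ] [0.4935 0.0026 0.268 ] [[0.997, 0.08, 0.007], [0.08, -0.997, -0.001], [0.007, 0.001, -1.0]] [-0.9  0.2 -0. ] 0.09493009737579851
[[     0      0    560    420 234525]
 [   271      2     22     12     51]
 [   267     14      1      5      5]
 [   288     15      6     13     23]
 [   266     23      1      6      6]
 [   296     22      1      4      4]
 [   265     48      4      2      8]
 [   279     49      1      1      1]
 [   291     50      1      1      1]
 [   517    215     15     15    178]
 [   275    304     18     29    398]] [[279.30691824 209.38619337]
 [281.1372549    5.17647059]
 [267.          16.        ]
 [291.43478261  20.73913043]
 [266.          25.5       ]
 [296.          23.5       ]
 [266.5         48.5       ]
 [279.          49.        ]
 [291.          50.        ]
 [523.93258427 222.00561798]
 [283.48492462 319.17336683]]
[[281.26060507 214.48406947]
 [281.03284245 203.64266236]]
```

View pics/s18.png

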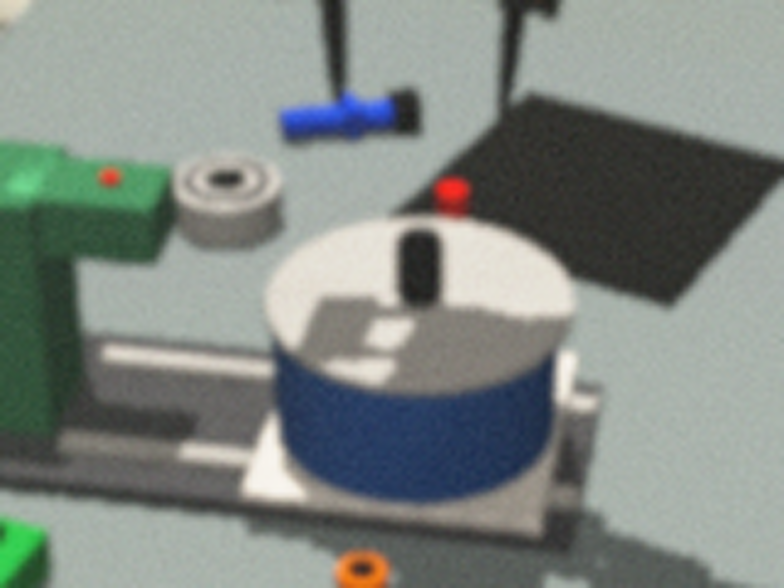

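View pics/w18.png

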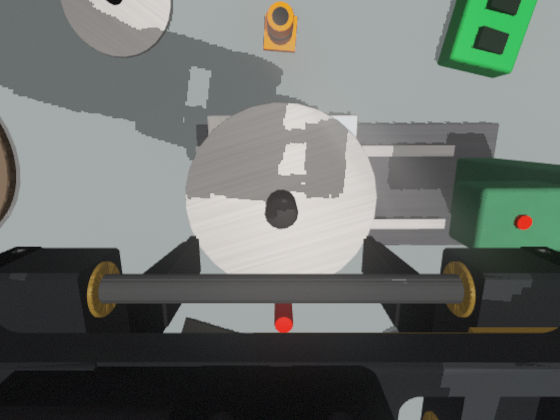

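The lid sits flat in the rim, knob at (281,208) in the wrist picture. Now the post, at (284,323) there.

Call:
{"api": "servo_tool", "payload": {
  "deltas": "0 0.02 -0.15 0 0 0.002 0;0 0.04 -0.35 0 0 0.002 0;0 0.05 -0.55 0 0 0.002 0;0 0.05 -0.69 0 0 0.002 0;0 0.05 -0.69 0 0 0.002 0;0 0.05 -0.69 0 0 0.002 0;0 0.05 -0.69 0 0 0.002 0"
}}

```text
time: 40.05
tool_pos: [0.503, -0.135, 0.2659]
tcp_rot: [[0.997, 0.08, -0.003], [0.08, -0.997, 0.001], [-0.003, -0.001, -1.0]]
wrist_force: [-0.7, 1.1, 0.4]
opening: 0.095
```

```bash
python3 - <<'E'
from h import *
s=st()
f=cam('wrist'); save(f['image'],'w19.png')
img=f['image'].astype(int)
red=(img[...,0]-img[...,1]>60)&(img[...,0]-img[...,2]>60)
n,l,sx,ce=cv2.connectedComponentsWithStats(red.astype(np.uint8))
for a,c in zip(sx[1:],ce[1:]):
    if a[4]>50: print(a,c,ray(f,*c,.125))
E
```

```text
40.05 [-22.3  16.7  99.7  -0.1  63.8 -26.8] [ 0.503  -0.135   0.2659] [[0.997, 0.08, -0.003], [0.08, -0.997, 0.001], [-0.003, -0.001, -1.0]] [-0.7  1.1  0.4] 0.09502548348111244
[276 197  21  20 321] [286.03738318 206.64797508] [ 0.50703607 -0.13817872  0.125     ]
```

Call:
{"api": "servo_tool", "payload": {
  "deltas": "0 0.01 -0.007 -0.2 0 0 0;0 0.01 -0.007 -0.4 0 0 0;0 0.01 -0.007 -0.6 0 0 0;0 0.01 -0.007 -0.8 0 0 0;0 0.01 -0.007 -0.88 0 0 0;0.4 0.01 -0.007 -0.88 0 0 0;0.5 0.01 -0.007 -0.88 0 0 0;1 0.01 -0.007 -0.88 0 0 0",
  "force": 25
}}

```text
time: 40.77
tool_pos: [0.5058, -0.1356, 0.0915]
tcp_rot: [[0.997, 0.082, -0.001], [0.082, -0.997, -0.0], [-0.001, 0.0, -1.0]]
wrist_force: [0.2, -0.3, 0.2]
opening: 0.0805
```

Call:
{"api": "servo_tool", "payload": {
  "deltas": "1 0 0 0 0 0 0;1 0 0 0 0 0 0;1 0 0 0 0 0 0;1 0 0 0 0 0 0;1 0 0 0 0 0 0;1 0 0 0 0 0 0;1 0 0 0 0 0 0;1 0 0 0 0 0 0"
}}

```text
time: 41.43
tool_pos: [0.5058, -0.1357, 0.0915]
tcp_rot: [[0.997, 0.082, -0.001], [0.082, -0.997, -0.0], [-0.001, 0.0, -1.0]]
wrist_force: [-0.5, -0.0, -0.7]
opening: 0.0272
```

Call:
{"api": "servo_tool", "payload": {
  "deltas": "1 0 0 0 0 0 0;1 0 0 0 0 0 0;1 0 0 0 0 0 0;1 0.01 0.001 0 0 0 0;1 0.04 0.003 0 0 0 0;1 0.08 0.006 0 0 0 0;1 0.12 0.009 0 0 0 0;1 0.16 0.012 0 0 0 0"
}}

```text
time: 42.1
tool_pos: [0.5386, -0.133, 0.0915]
tcp_rot: [[0.997, 0.082, -0.002], [0.082, -0.997, 0.0], [-0.002, -0.0, -1.0]]
wrist_force: [-2.8, 2.0, 4.4]
opening: 0.0215
```

Call:
{"api": "servo_tool", "payload": {
  "deltas": "1 0.05 0.004 0 0 0 0;1 0.1 0.007 0 0 0 0;1 0.15 0.011 0 0 0 0;1 0.2 0.015 0 0 0 0;1 0.25 0.018 0 0 0 0;1 0.3 0.022 0 0 0 0;1 0.34 0.025 0 0 0 0;1 0.36 0.026 0 0 0 0"
}}

```text
time: 42.77
tool_pos: [0.6121, -0.1268, 0.0915]
tcp_rot: [[0.997, 0.082, -0.001], [0.082, -0.997, 0.001], [-0.001, -0.001, -1.0]]
wrist_force: [-2.5, 6.1, 5.5]
opening: 0.0216
```

Call:
{"api": "servo_tool", "payload": {
  "deltas": "1 0.015 0.001 0 0 0 0;1 0.03 0.002 0 0 0 0;1 0.045 0.003 0 0 0 0;1 0.045 0.003 0 0 0 0"
}}

```text
time: 43.1
tool_pos: [0.622, -0.126, 0.0915]
tcp_rot: [[0.997, 0.082, 0.0], [0.082, -0.997, 0.001], [0.0, -0.001, -1.0]]
wrist_force: [2.2, 3.5, 3.0]
opening: 0.0217
```

Call:
{"api": "servo_tool", "payload": {
  "deltas": "1 0.01 0.001 0 0 0 0;1 0.02 0.0015 0 0 0 0;1 0.02 0.0015 0 0 0 0;1 0.02 0.0015 0 0 0 0"
}}

```text
time: 43.43
tool_pos: [0.6239, -0.1257, 0.0914]
tcp_rot: [[0.997, 0.082, -0.005], [0.082, -0.997, 0.002], [-0.005, -0.002, -1.0]]
wrist_force: [-13.6, 1.2, 9.3]
opening: 0.0217
```

Call:
{"api": "servo_tool", "payload": {
  "deltas": "1 0.01 0.001 0 0 0 0;1 0.015 0.001 0 0 0 0;1 0.015 0.001 0 0 0 0"
}}

```text
time: 43.68
tool_pos: [0.6238, -0.1257, 0.0914]
tcp_rot: [[0.997, 0.082, -0.012], [0.082, -0.997, 0.002], [-0.012, -0.003, -1.0]]
wrist_force: [-18.3, 0.3, 12.7]
opening: 0.0216
```

The carriage is at its home stop: 18 N with no movement. Letting go and retreating.

Call:
{"api": "servo_tool", "payload": {
  "deltas": "0.6 0 0 0 0 0 0;0.4 0 0 0 0 0 0;0 0 0 0 0 0 0;0 0 0 0 0 0 0;0 0 0 0 0 0 0;0 0 0 0 0 0 0;0 0 0 0 0 0 0;0 0 0 0 0 0 0"
}}

```text
time: 44.35
tool_pos: [0.6238, -0.1257, 0.0913]
tcp_rot: [[0.997, 0.082, -0.012], [0.082, -0.997, 0.002], [-0.012, -0.003, -1.0]]
wrist_force: [-0.6, 0.1, -0.2]
opening: 0.0696
```

Call:
{"api": "servo_tool", "payload": {
  "deltas": "0 0 0 0.2 0 0.002 0;0 0 0 0.4 0 0.002 0;0 0 0 0.6 0 0.002 0;0 0 0 0.8 0 0.002 0;0 0 0 1 0 0.002 0;0 0 0 1 0 0.002 0;0 0 0 1 0 0.002 0"
}}

```text
time: 44.93
tool_pos: [0.6243, -0.1258, 0.2937]
tcp_rot: [[0.997, 0.082, -0.014], [0.082, -0.997, 0.001], [-0.014, -0.002, -1.0]]
wrist_force: [-0.4, -0.0, 0.8]
opening: 0.0952
```

Call:
{"api": "servo_tool", "payload": {
  "deltas": "0 -0.15 -0.2 0 0 0 0;0 -0.3 -0.4 0 0 0 0;0 -0.45 -0.6 0 0 0 0;0 -0.6 -0.8 0 0 0 0;0 -0.6 -0.9 0 0 0 0;0 -0.6 -0.9 0 0 0 0;0 -0.6 -0.9 0 0 0 0;0 -0.6 -0.9 0 0 0 0"
}}

```text
time: 45.6
tool_pos: [0.5041, -0.3057, 0.2925]
tcp_rot: [[0.997, 0.081, -0.015], [0.081, -0.997, 0.002], [-0.015, -0.004, -1.0]]
wrist_force: [0.9, 0.0, -0.5]
opening: 0.0952
```

Call:
{"api": "servo_tool", "payload": {
  "deltas": "0 -0.1 -0.2 0 0 0 0;0 -0.2 -0.4 0 0 0 0;0 -0.3 -0.6 0 0 0 0;0 -0.4 -0.8 0 0 0 0;0 -0.4 -0.9 0 0 0 0;0 -0.4 -0.9 0 0 0 0;0 -0.4 -0.9 0 0 0 0;0 -0.4 -0.9 0 0 0 0"
}}

```text
time: 46.27
tool_pos: [0.4252, -0.4841, 0.2919]
tcp_rot: [[0.997, 0.082, -0.016], [0.082, -0.997, 0.004], [-0.015, -0.005, -1.0]]
wrist_force: [-0.1, 0.4, 0.6]
opening: 0.0949
```

```bash
python3 - <<'E'
from h import *
s=st()
T=cam('top'); save(T['image'],'t20.png',(110,90,340,250),2.35)
img=T['image'].astype(int)
red=(img[...,0]-img[...,1]>70)&(img[...,0]-img[...,2]>70)
n,l,sx,ce=cv2.connectedComponentsWithStats(red.astype(np.uint8)); print(ce[1:4])
for q in ['switch_panel','fuse_holder','bearing','speed_probe','sensor_1']: print(q,[(np.round(d['rect']).tolist(),round(d['conf'],2)) for d in look_for('top',q)])
f=cam('side'); save(f['image'],'s20.png',(130,140,270,220),2.7)
E
```

```text
46.2667 [-54.3  26.6  79.9  -0.6  74.2 -58.9] [ 0.4252 -0.4841  0.2919] [[0.997, 0.082, -0.016], [0.082, -0.997, 0.004], [-0.015, -0.005, -1.0]] [-0.1  0.4  0.6] 0.09491379427939975
[[264.         137.        ]
 [315.76190476 165.0952381 ]
 [217.5        222.5       ]]
switch_panel [([170.0, 136.0, 52.0, 28.0], 0.64)]
fuse_holder [([129.0, 158.0, 34.0, 27.0], 0.85)]
bearing [([334.0, 136.0, 30.0, 21.0], 0.85)]
speed_probe [([388.0, 144.0, 25.0, 33.0], 0.81)]
sensor_1 [([206.0, 218.0, 18.0, 14.0], 0.67), ([235.0, 109.0, 88.0, 148.0], 0.46)]
```

View pics/t20.png

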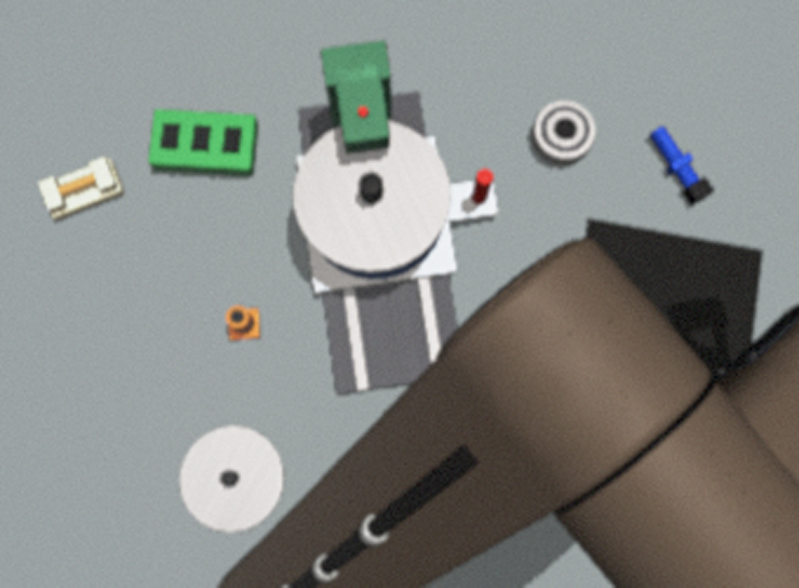

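View pics/s20.png

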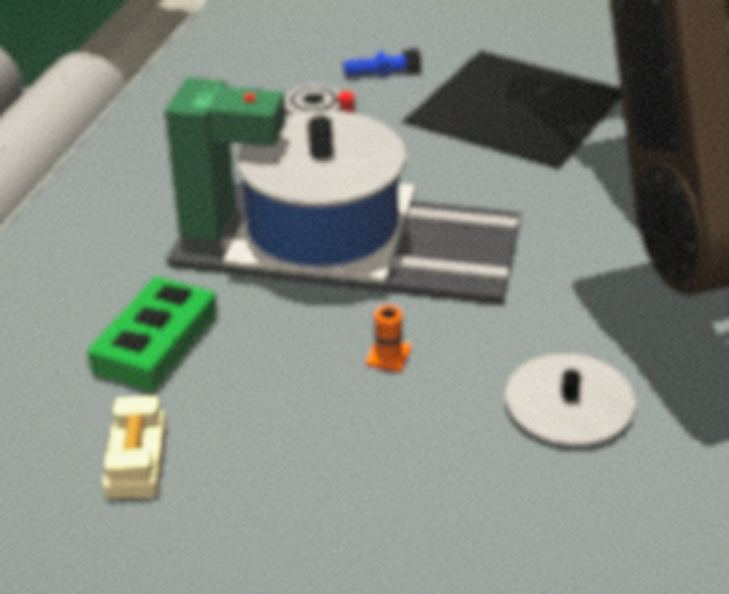

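The post is back at (315.8,165.1), the same as at the start. The knob looks slightly slanted in the side crop, so I'm comparing against the start picture up close.

```bash
python3 - <<'E'
from h import *
S=cam('side');T=cam('top')
a=cv2.imread('pics/side0.png')[:,:,::-1];b=cv2.imread('pics/top0.png')[:,:,::-1]
def c(i,l,t,w,h): return cv2.resize(i[t:t+h,l:l+w],(400,300),interpolation=cv2.INTER_CUBIC)
save(np.vstack([np.hstack([c(a,210,165,80,60),c(S['image'],210,165,80,60)]),np.hstack([c(b,220,135,100,75),c(T['image'],220,135,100,75)])]),'cmp.png')
for im,cc in [(a,'s0'),(S['image'],'s1'),(b,'t0'),(T['image'],'t1')]:
    l,t,w,h=(240,178,20,25) if cc[0]=='s' else (255,155,25,25)
    g=im[t:t+h,l:l+w].max(2); m=(g<75).astype(np.uint8); 
    n,lab,sx,ce=cv2.connectedComponentsWithStats(m); i=1+np.argmax(sx[1:,4]); p=np.argwhere(lab==i)
    mm=cv2.moments((lab==i).astype(np.uint8),True); print(cc,sx[i],ce[i],np.degrees(.5*np.arctan2(2*mm['mu11'],mm['mu20']-mm['mu02'])))
X,Y=.611,.0135
print(proj(S,[[X,Y,.128],[X,Y,.173]]))
E
```

```text
s0 [ 5  6  7 14 93] [ 7.97849462 12.69892473] 87.28050645899053
s1 [ 5  6  8 15 95] [ 8.26315789 12.86315789] 84.26850575255116
t0 [ 8  9 10 12 89] [12.46067416 14.42696629] -80.41062093890847
t1 [ 9 10  8 12 82] [12.37804878 15.01219512] -87.67238396653028
[[248.2327381  196.3266059 ]
 [247.71719465 184.03240007]]
```

View pics/cmp.png

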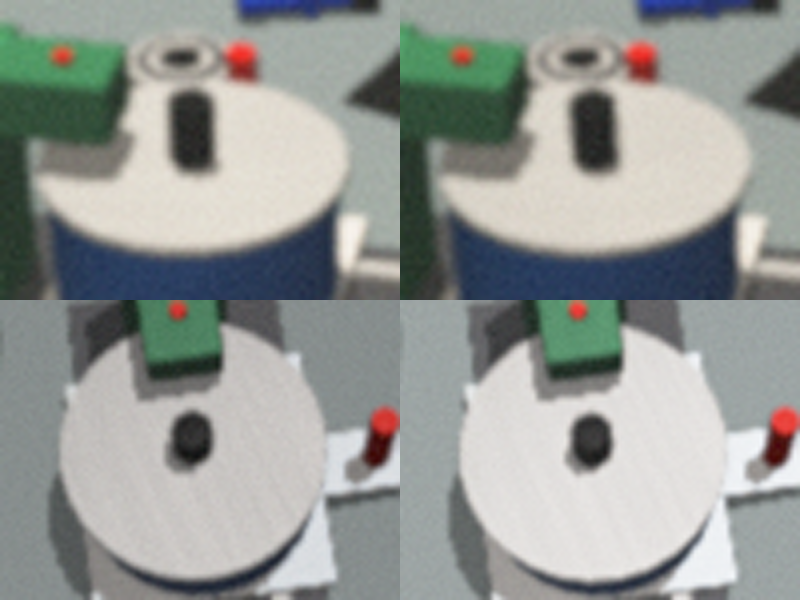

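Start on the left, now on the right: lid, post and pot match to within a pixel, the lid is flat, and the bystanders haven't moved. Handing in.

```bash
python3 - <<'E'
from h import *
st(); print(ticket.finish_job())
E
```

```text
46.7167 [-54.4  26.5  79.8  -0.7  74.3 -58.9] [ 0.4243 -0.4854  0.2927] [[0.997, 0.081, -0.015], [0.081, -0.997, 0.002], [-0.015, -0.003, -1.0]] [-0.1  0.5 -1.2] 0.09516818509095094
the job is handed in; nothing more can be done
None
```

The job is done and handed in at 46.7 s; no verdict came back. I pulled the carriage out to its stop (26 N against about 2 N of friction) and set the lid on the mat, knob up. Both aluminium sensors on the counter went into the pot standing. I then put the lid back and pushed the carriage home until it stopped moving (18 N).

- **Last checks:** The red post is at the same top-camera pixel as at the start, to within 0.05 px. The lid lies flat and looks as it did at the start, within about a pixel (1–2 mm). The switch panel and fuse holder show within about 3 px of where the network first put them. The bearing and speed probe look unmoved too, and the orange look-alike and small lid were left alone. The gripper is open and clear of everything.
- **What disagreed:** The second sensor had moved about 45 mm when I came for it, so I measured it again before gripping. The pot-rim centre measured by the wrist camera was 2–3 mm off the lid's original grip position. I used the grip position, and the plug went in without touching.

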